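Restore the glue-bottle tub in the trim shop

ROBOT

A 7-joint arm with a two-finger parallel gripper is mounted at the origin on the work surface. World frame = base frame: x ahead of the robot, y to its left, z up, the work surface at z = 0. Lengths are in m, angles in rad, forces in N, time in s.
With the tool pointing down it reaches from about 0.4 to 0.875 m from the base axis. Payload 19.3 kg.
Tool frame: the origin (TCP) lies on the centre line of the jaws, within the pads' length; the fingertips stand 25 mm ahead of it and the grasp point (between the pads) lies 6 mm ahead of it (tips_ahead is the distance from the TCP to the fingertips, in m); z points along the fingers, y is the direction in which the jaws open and shut (so a half turn about z gives the same grasp; the last joint's range is limited). The gripper opens to 85 mm and grips with 20 to 120 N. Pads are 22 mm wide; open, the fingers measure 114 mm over their backs; the gripper's body (76 mm by 85 mm) begins 54 mm behind the grasp point. The pads swing forward as they close: fully open they stand 13 mm farther back than shut.
Start: joints at [-1.227, 0.521, -0.036, 1.599, 0.021, 1.021, -0.113], TCP at [0.251, 0.572, 0.256] pointing down, gripper open.
Joint ranges: [-2.91, 2.91], [-0.3, 2.13], [-1.5, 1.42], [0.17, 2.43], [-1.26, 4.41], [0.16, 1.93], [-2.52, 2.52]. Speed limits (rad/s): [1.89, 1.89, 2.39, 2.39, 3.01, 3.01, 3.01].

INTERFACE

Orientations are given as [roll, pitch, yaw] about the fixed x, y, z axes, in that order (R = Rz(yaw) Ry(pitch) Rx(roll)).
In Python, from workcell import observe, grab_frame, job_done, outline_of, tips_ahead gives the robot as it stands. The module is installed in compiled form; this text tells all that it offers.
- The arm moves only by the tool move_arm, never from a script. Its argument "motion" is a list of rows, each a list of 2 entries, a list of its own where there are three numbers: the shift along the world's x, y, z in mm, then the turn, a rotation vector about the world's x, y, z in rad. A call has 1 to 12 rows; each row is the pose to reach, as a shift and turn from the pose commanded when the call began; what a row does not reach only later rows make up. A row lasts 1/8 s, in which the tool goes at most 62.5 mm and 10.7 degrees, less where a joint would pass 70% of its speed; a pose out of reach is approached as far as the arm can. A call with a gripper value outside its range is refused whole. "jaw" is the finger opening in mm, from 0 to 85.4, set as the call begins (left out, the last holds). The fingers move at their own pace and stop on an object; "grip_force" is the grip in N (left out, the last holds). Time passes only in rows, so rows that repeat a pose let the fingers close. It gives the time, the measured TCP pose, the force and the opening at its end, in the units of the state.
- observe(): the state, without advancing time (a new reading comes with each control period).
- grab_frame(name): name is "scene" or "side" or "wrist"; returns a dict with "frame" (480x640x3 uint8, red, green, blue), "fx", "fy", "cx", "cy" (pixels), "T" (4x4, takes a point from camera to world coordinates); the wrist camera has in their place "mount" (4x4, takes a point from camera to tool coordinates, whose origin is the TCP and whose axes are the flange's). Camera axes: x right, y down, z forward; pixel columns grow to the right and rows downward; lengths in m; the calibration is good to about 2 mm. A picture is of the moment at which its call begins: read the wrist's pose just before it. There is no depth.
- job_done(): hands the job in, once; it reports no verdict.
Trained networks look in the newest picture that a camera, given by its name, has taken for a name from the list of things; names that differ only in an ending like _2 or _b are one class to them, and where a whole thing is asked for, a point or a joint stands for the part that bears it (a point fixed in the world has none). Each returns a list of dicts, best first, with "score" (0 to 1); they miss things now and then, are a little off and sometimes report something else, mostly with a low value. They report only what shows in the picture. A call takes as long as a camera call. They do not tell look-alikes from the thing itself.
- outline_of(label, camera): "pixels" (480x640 bool, what is visible of it) and "pixel" ([column, row] in pixels, amid what is visible of it).
The state is a dict: "clock": time; "qpos": joint angles; "qd": joint speeds; "joint_efforts": joint torques, N m; "position": TCP position; "tool_rot": TCP orientation; "force": force on the tool from outside, world axes, zero at the start; "moment": the same for the moment, N m; "grip_width": finger opening in m.
Only numpy, scipy, OpenCV 4.12 (cv2) and the standard library are available. Lean on these libraries where they do the work, as an engineer would, in place of code of your own. Each camera call takes 0.05 s, during which the arm holds its last target.

TASK

Somebody has left the square oil bottle in the round tub of glue bottles: take it out and stand it upright on the bench, well clear of the tub, and lower the three small glue bottles from the bench into the tub, without dropping them, so that all seven stand upright on its floor, packed side by side, six round one. The tub stays standing on the bench; tip nothing over and leave the large bottle, the glue pot and the thread cone where they are.

Things in the scene. Friction and masses are not known exactly. Their poses are not given: they have to be found in the camera images.
- tub: Low round open tub of galvanised sheet, loose on the bench, 0.4 to 0.85 kg. Inside 128 mm across, just enough for seven small glue bottles, one in the middle and six round it. Outside 136 mm (143 over two ear handles), rim 65 mm above the bench, floor 4 mm thick. Origin: centre of the underside, z up. Its yaw means nothing: the places are not marked, the bottles stand free.
- glue_in0: Small glue bottle, upright: white round body 40 mm across, foot bevelled 4 mm, shoulder from 79 to 90 mm; blue collar 23 mm across from 90 to 101 mm; cap a 14 mm cylinder from 101 to 135 mm (top): hold it by the cap from above. 50 to 100 g. Origin: centre of the underside, z up. One of the four already in the tub, places vary.
- glue_in1: Small glue bottle, upright: white round body 40 mm across, foot bevelled 4 mm, shoulder from 79 to 90 mm; blue collar 23 mm across from 90 to 101 mm; cap a 14 mm cylinder from 101 to 135 mm (top): hold it by the cap from above. 50 to 100 g. Origin: centre of the underside, z up. One of the four already in the tub, places vary.
- glue_in2: Small glue bottle, upright: white round body 40 mm across, foot bevelled 4 mm, shoulder from 79 to 90 mm; blue collar 23 mm across from 90 to 101 mm; cap a 14 mm cylinder from 101 to 135 mm (top): hold it by the cap from above. 50 to 100 g. Origin: centre of the underside, z up. One of the four already in the tub, places vary.
- glue_in3: Small glue bottle, upright: white round body 40 mm across, foot bevelled 4 mm, shoulder from 79 to 90 mm; blue collar 23 mm across from 90 to 101 mm; cap a 14 mm cylinder from 101 to 135 mm (top): hold it by the cap from above. 50 to 100 g. Origin: centre of the underside, z up. One of the four already in the tub, places vary.
- glue_out0: Small glue bottle, upright: white round body 40 mm across, foot bevelled 4 mm, shoulder from 79 to 90 mm; blue collar 23 mm across from 90 to 101 mm; cap a 14 mm cylinder from 101 to 135 mm (top): hold it by the cap from above. 50 to 100 g. Origin: centre of the underside, z up. One of the three on the bench, left (+y) of the tub.
- glue_out1: Small glue bottle, upright: white round body 40 mm across, foot bevelled 4 mm, shoulder from 79 to 90 mm; blue collar 23 mm across from 90 to 101 mm; cap a 14 mm cylinder from 101 to 135 mm (top): hold it by the cap from above. 50 to 100 g. Origin: centre of the underside, z up. One of the three on the bench, left (+y) of the tub.
- glue_out2: Small glue bottle, upright: white round body 40 mm across, foot bevelled 4 mm, shoulder from 79 to 90 mm; blue collar 23 mm across from 90 to 101 mm; cap a 14 mm cylinder from 101 to 135 mm (top): hold it by the cap from above. 50 to 100 g. Origin: centre of the underside, z up. One of the three on the bench, left (+y) of the tub.
- oil_bottle: Oil bottle standing among the glue bottles in the tub, in the middle or at the wall: white square body, 28 by 28 mm (corners rounded 4 mm), 92 mm high; round neck 25 to 21 mm up to 101 mm; blue cap a 14 mm cylinder from 101 to 137 mm (top): hold it by the cap. 42 to 84 g. Origin: centre of the underside, z up. Right of the tub the bench is bare to y = -0.42 (x 0.42 to 0.75).
- big_bottle: Large glue bottle of the same make, standing on the bench among the small ones: body 55 mm in diameter, 160 mm high to the top of its cap. It does not belong in the tub. Origin: centre of the underside.
- glue_pot: White round glue pot 86 mm across, 57 mm high, with a wooden brush handle standing up from its lid to 152 mm; beyond the others at the middle of the bench. Origin: centre of the underside.
- thread_cone: Grey thread cone 60 mm across the base, 100 mm high, standing to the left of the bottles. Origin: centre of the underside.
There are look-alikes about, which are no part of the job. What is shaped like the glue_in2 but red or turquoise is not meant.

How it is judged:
By the outcome, as a careful person would: the job done as asked, in the order asked, and still so for the second after the job is handed in, with the robot touching nothing.
It also fails if it takes over 72 s, if anything falls off the work surface, if the arm or the gripper's body presses on something with over 40 N, if the wrist force passes 120 N, or if a joint passes its speed limit or range.

## Working session

There is one attempt and no reset: what is moved stays moved. The work goes in short steps, Python scripts to look and compute and a tool call to move; the robot and the scene stay as the last step left them, time stands still between calls to the robot, and variables do not carry over. Pictures are saved under pics/ and viewed, and the job is handed in when it is done.

Besides the shell and the picture viewer there is one more tool, called after ">>>" as a command line: name --argument value ..., lists and objects as JSON in quotes. move_arm: Moves the arm, as the interface text tells. Its arguments: {"type":"object","properties":{"motion":{"type":"array"},"jaw":{"type":"number"},"grip_force":{"type":"number"}},"required":["motion"]}

```bash
mkdir -p pics
python3 - <<'E'
from workcell import *
import cv2
o=observe();print({k:o[k] for k in('clock','position','tool_rot','grip_width','force')})
for n in("scene","side","wrist"):
    f=grab_frame(n);cv2.imwrite(f"pics/{n}0.png",f["frame"][:,:,::-1]);print(n,f["fx"],f["fy"],f["cx"],f["cy"],f.get("T",f.get("mount")))
print(tips_ahead)
E
```

```text
{'clock': 0.0, 'position': array([0.25118071, 0.5719561 , 0.25572248]), 'tool_rot': array([-3.14043346e+00,  7.77212968e-05,  2.72786301e+00]), 'grip_width': 0.0851302480947796, 'force': array([ 0.59629225, -0.01779495,  0.04423444])}
scene 540.7204912829523 540.7204912829523 321.11137136068777 234.98392323151128 [[ 0.4034033   0.53572028 -0.74180156  1.25847013]
 [ 0.91500435 -0.24125151  0.32336472 -0.21516033]
 [-0.00572771 -0.80919805 -0.58750805  0.57783354]
 [ 0.          0.          0.          1.        ]]
side 546.3900899593591 546.3900899593591 325.33106413596755 236.93097999168418 [[ 0.97816664 -0.15030187  0.14352482  0.40157475]
 [-0.20715506 -0.64987417  0.73126626 -0.68392555]
 [-0.01663761 -0.74503215 -0.66682103  0.7501855 ]
 [ 0.          0.          0.          1.        ]]
wrist 347.9738823036097 347.9738823036097 326.7400448615124 236.0108298019426 [[ 4.03965013e-04 -9.61328467e-01 -2.75404094e-01  7.00871392e-02]
 [ 9.99999759e-01  2.33075393e-04  6.53232502e-04  9.08911594e-04]
 [-5.63781082e-04 -2.75404292e-01  9.61328330e-01 -1.16792448e-01]
 [ 0.00000000e+00  0.00000000e+00  0.00000000e+00  1.00000000e+00]]
0.025
```

View pics/scene0.png

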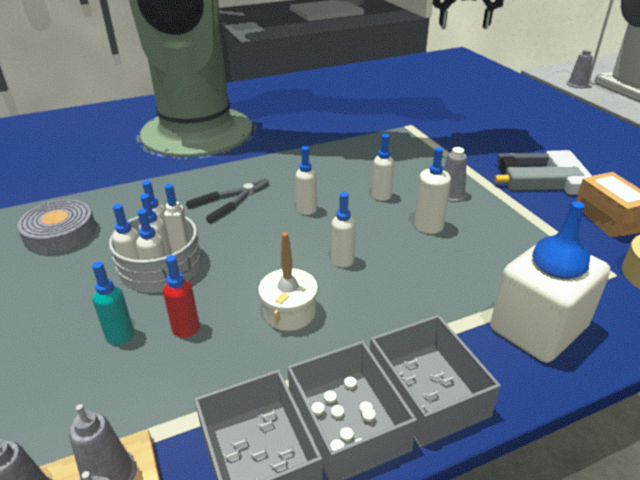

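View pics/side0.png

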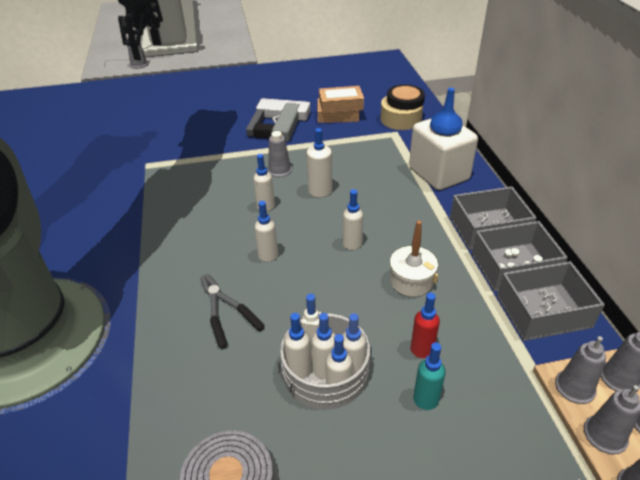

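View pics/wrist0.png

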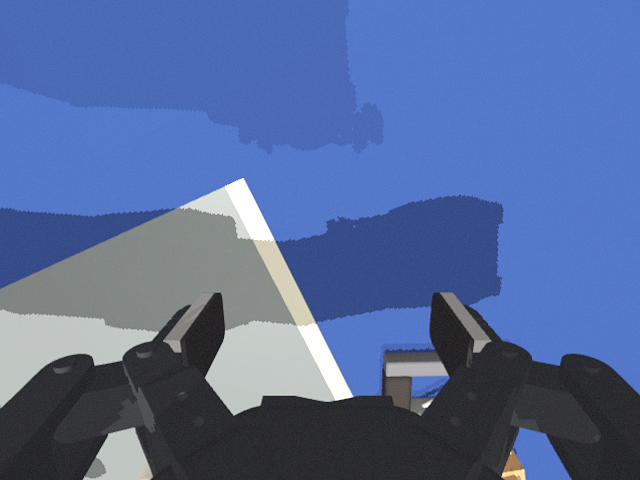

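```bash
python3 - <<'E'
import cv2,numpy as np
a=cv2.imread('pics/scene0.png');b=cv2.imread('pics/side0.png')
A=cv2.resize(a[170:295,90:220],None,fx=4,fy=4,interpolation=cv2.INTER_CUBIC)
B=cv2.resize(b[285:405,270:380],None,fx=4,fy=4,interpolation=cv2.INTER_CUBIC)
h=max(A.shape[0],B.shape[0]);P=lambda i:cv2.copyMakeBorder(i,0,h-i.shape[0],0,0,0)
c=np.hstack([P(A),P(B)]);c=cv2.resize(c,(800,int(c.shape[0]*800/c.shape[1])));cv2.imwrite('pics/z0.png',c)
E
cat > h.py <<'E'
from workcell import *
import cv2,numpy as np
def proj(f,p):
    T=f["T"];c=T[:3,:3].T@(np.asarray(p,float)-T[:3,3]);return np.array([f["fx"]*c[0]/c[2]+f["cx"],f["fy"]*c[1]/c[2]+f["cy"]])
def ray(f,uv,T=None):
    T=f["T"] if T is None else T
    d=T[:3,:3]@np.array([(uv[0]-f["cx"])/f["fx"],(uv[1]-f["cy"])/f["fy"],1]);return T[:3,3],d
def onz(f,uv,z,T=None):
    o,d=ray(f,uv,T);return o+d*(z-o[2])/d[2]
def tri(rays):
    A=np.zeros((3,3));b=np.zeros(3)
    for o,d in rays:
        d=d/np.linalg.norm(d);M=np.eye(3)-np.outer(d,d);A+=M;b+=M@o
    return np.linalg.solve(A,b)
from scipy.spatial.transform import Rotation as Ro
def toolT(o):
    T=np.eye(4);T[:3,:3]=Ro.from_euler('xyz',o['tool_rot']).as_matrix();T[:3,3]=o['position'];return T
def wrist():
    o=observe();f=grab_frame("wrist");f["T"]=toolT(o)@f["mount"];return f
def blue(img):  # RGB
    h=cv2.cvtColor(img,cv2.COLOR_RGB2HSV);return ((h[...,0]>100)&(h[...,0]<125)&(h[...,1]>170)&(h[...,2]>80)).astype(np.uint8)
E
python3 - <<'E'
from h import *
for n in("scene","side"):
    f=grab_frame(n)
    for l in("glue_in0","oil_bottle","big_bottle","tub","glue_pot","thread_cone"):
        r=outline_of(l,n)
        for x in r:
            ys,xs=np.nonzero(x["pixels"]);print(n,l,round(x["score"],2),np.round(x["pixel"]),(xs.min(),xs.max(),ys.min(),ys.max()) if len(xs) else None)
print(observe()['clock'])
E
```

```text
scene glue_in0 0.83 [160. 221.] (np.int64(139), np.int64(170), np.int64(193), np.int64(254))
scene glue_in0 0.76 [155. 201.] (np.int64(142), np.int64(165), np.int64(180), np.int64(220))
scene glue_in0 0.67 [179. 303.] (np.int64(163), np.int64(199), np.int64(253), np.int64(336))
scene glue_in0 0.64 [146. 242.] (np.int64(136), np.int64(166), np.int64(209), np.int64(259))
scene glue_in0 0.59 [123. 237.] (np.int64(113), np.int64(139), np.int64(203), np.int64(259))
scene oil_bottle 0.71 [176. 220.] (np.int64(165), np.int64(188), np.int64(184), np.int64(251))
scene big_bottle 0.88 [435. 201.] (np.int64(414), np.int64(450), np.int64(147), np.int64(233))
scene big_bottle 0.23 [174. 222.] (np.int64(165), np.int64(189), np.int64(184), np.int64(251))
scene tub 0.64 [154. 267.] (np.int64(109), np.int64(201), np.int64(216), np.int64(290))
scene tub 0.62 [385. 172.] (np.int64(372), np.int64(394), np.int64(133), np.int64(200))
scene glue_pot 0.97 [286. 296.] (np.int64(258), np.int64(317), np.int64(232), np.int64(330))
scene thread_cone 0.82 [461. 173.] (np.int64(444), np.int64(467), np.int64(147), 
[... 428 characters left out ...]
43), np.int64(366), np.int64(313), np.int64(372))
side glue_in0 0.56 [335. 363.] (np.int64(326), np.int64(352), np.int64(334), np.int64(383))
side oil_bottle 0.64 [311. 316.] (np.int64(302), np.int64(320), np.int64(293), np.int64(336))
side big_bottle 0.81 [320. 167.] (np.int64(307), np.int64(331), np.int64(128), np.int64(196))
side tub 0.67 [329. 388.] (np.int64(278), np.int64(371), np.int64(314), np.int64(408))
side glue_pot 0.56 [350. 224.] (np.int64(343), np.int64(362), np.int64(190), np.int64(248))
side glue_pot 0.36 [300. 349.] (np.int64(284), np.int64(311), np.int64(312), np.int64(377))
side thread_cone 0.67 [281. 154.] (np.int64(267), np.int64(291), np.int64(131), np.int64(176))
0.85
```

View pics/z0.png

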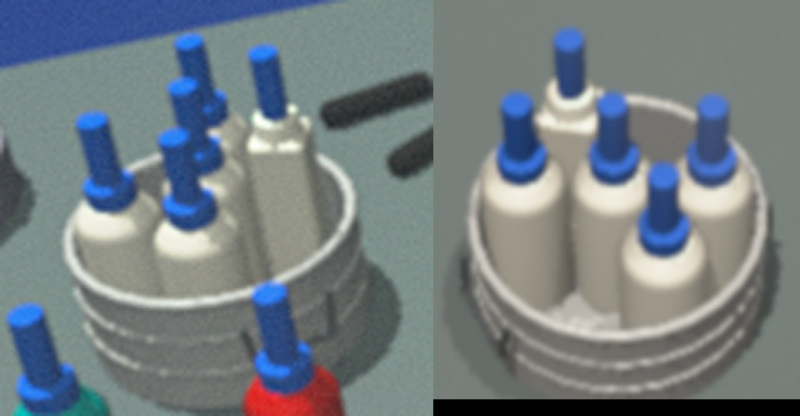

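```bash
cat > m1.py <<'E'
from h import *
s=[(190,42),(264,52),(184,85),(93,120),(174,137)]
t=[(569,36),(517,100),(612,101),(713,102),(663,170)]
fs=grab_frame("scene");ft=grab_frame("side")
S=[(90+u/3.333,170+v/3.333) for u,v in s]+[(305,150),(385,137),(344,197)]
Tt=[(270+(u-433.3)/3.333,285+v/3.333) for u,v in t]+[(264,206),(261,158),(354,193)]
print("scene");[print(np.round(p,1),np.round(onz(fs,p,.135)[:2],4)) for p in S]
print("side");[print(np.round(p,1),np.round(onz(ft,p,.135)[:2],4)) for p in Tt]
# tub rim fits
for n,f in(("scene",fs),("side",ft)):
    r=outline_of("tub",n)[0]["pixels"]
    for c in [(0.6,-.1),(.65,-.1),(.6,-.15)]: pass
    ys,xs=np.nonzero(r);print(n,xs.min(),xs.max(),ys.max())
    hull=cv2.convexHull(np.stack([xs,ys],1).astype(np.float32))[:,0]
    def sil(c):
        a=np.linspace(0,2*np.pi,60);P=[proj(f,(c[0]+.068*np.cos(t),c[1]+.068*np.sin(t),z)) for t in a for z in(0,.065)]
        P=np.array(P);return P[:,0].min(),P[:,0].max(),P[:,1].max()
    from scipy.optimize import least_squares
    q=least_squares(lambda c:np.array(sil(c))-[xs.min(),xs.max()+1,ys.max()+1],[.6,-.1],diff_step=1e-3);print(q.x,q.fun)
for n,f in(("scene",fs),("side",ft)):
  for l in("big_bottle","glue_pot","thread_cone"):
    r=outline_of(l,n)[0]["pixels"];ys,xs=np.nonzero(r);print(n,l,onz(f,((xs.min()+xs.max())/2,ys.max()-5),0)[:2])
print(observe()['clock'])
E
python3 m1.py
```

```text
scene
[147.  182.6] [ 0.4522 -0.1697]
[169.2 185.6] [ 0.4765 -0.1387]
[145.2 195.5] [ 0.4914 -0.1787]
[117.9 206. ] [ 0.505  -0.2213]
[142.2 211.1] [ 0.5345 -0.19  ]
[305 150] [0.452  0.1063]
[385 137] [0.465  0.2614]
[344 197] [0.6226 0.101 ]
side
[310.7 295.8] [ 0.4849 -0.1345]
[295.1 315. ] [ 0.4557 -0.1663]
[323.6 315.3] [ 0.4961 -0.176 ]
[353.9 315.6] [ 0.539  -0.1863]
[338.9 336. ] [ 0.5094 -0.2175]
[264 206] [0.4433 0.0977]
[261 158] [0.4569 0.254 ]
[354 193] [0.611  0.0981]
scene 109 201 291
[ 0.49673853 -0.17996282] [ 0.58674099 -0.63041245  0.11972973]
side 278 371 408
[ 0.49614635 -0.17988232] [ 2.68612835 -2.66330589  0.3570859 ]
scene big_bottle [0.59021576 0.30039221]
scene glue_pot [ 0.71629548 -0.03331628]
scene thread_cone [0.51456876 0.40583478]
side big_bottle [0.58145254 0.29516359]
side glue_pot [ 0.54310663 -0.18377666]
side thread_cone [0.50534852 0.39413132]
1.35
```

>>> move_arm --motion '[[[20,-60,0],[0,0,-0.08]],[[40,-120,0],[0,0,-0.16]],[[60,-180,0],[0,0,-0.24]],[[80,-240,0],[0,0,-0.32]],[[100,-300,0],[0,0,-0.4]],[[120,-360,0],[0,0,-0.48]],[[140,-420,0],[0,0,-0.56]],[[160,-480,0],[0,0,-0.64]],[[180,-540,0],[0,0,-0.72]],[[200,-600,0],[0,0,-0.8]],[[215,-655,0],[0,0,-0.8]],[[230,-709,0],[0,0,-0.8]]]' --jaw 32

```text
clock: 2.85
position: [0.4817, -0.1389, 0.2565]
tool_rot: [3.141, 0.0, 1.928]
force: [1.8, 1.4, -0.0]
grip_width: 0.0323
```

Run:
```python
from h import *
o=observe();print(o['clock'],o['position'],o['tool_rot'],o['qpos'],o['grip_width'],o['force'])
f=wrist();cv2.imwrite("pics/w1.png",f["frame"][:,:,::-1])
```

```text
2.85 [ 0.48171174 -0.13885754  0.25649243] [3.14103296e+00 2.34345197e-04 1.92772104e+00] [-0.16547704  0.3488094   0.42067012  1.9366146  -0.18046935  0.89186675
  0.70343877] 0.03226331205131008 [ 1.82309155  1.36729815 -0.0130865 ]
```

View pics/w1.png

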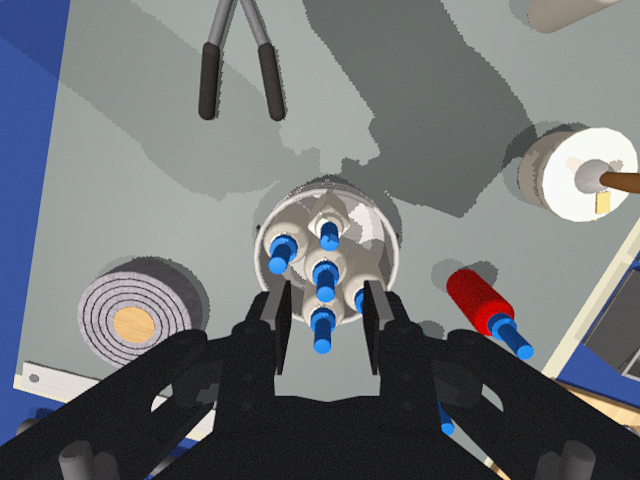

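Run:
```python
from h import *
f=wrist();c=cv2.resize(f["frame"][170:370,240:410,::-1],None,fx=3.5,fy=3.5,interpolation=cv2.INTER_CUBIC);cv2.imwrite("pics/z1.png",c[:600])
for n,p,z in(("oil",(329,243),.137),("A",(278,267),.135),("cen",(326,293),.135),("C",(322,346),.135)):print(n,onz(f,p,z)[:2])
```

```text
oil [ 0.48539003 -0.14765982]
A [ 0.45693179 -0.17834569]
cen [ 0.49707627 -0.18580367]
C [ 0.5097642  -0.22960722]
```

View pics/z1.png

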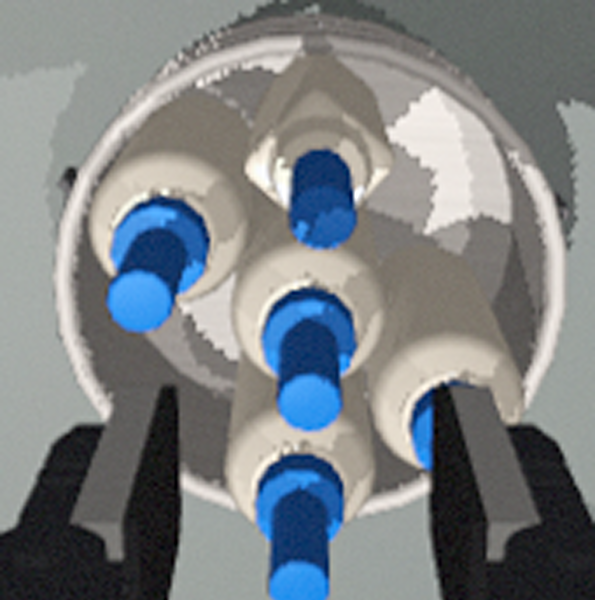

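Run:
```python
from h import *
f=wrist()
for n,p,z in(("oil",(332.3,233.4),.137),("A",(280,255.7),.135),("cen",(328.3,284.9),.135),("C",(325.7,336.6),.135)):print(n,onz(f,p,z)[:2])
# tub rim ellipse: z crop: left 57,y265 right 565,y265 ; top (300,38)
for n,p in(("l",(57,265)),("r",(565,250)),("t",(318,42)),("b",(240,510))):print(n,onz(f,(240+p[0]/3.5,170+p[1]/3.5),.065)[:2])
pts=np.array([onz(f,(240+p[0]/3.5,170+p[1]/3.5),.065)[:2] for p in((57,265),(565,250),(318,42),(118,420))])
from scipy.optimize import least_squares
q=least_squares(lambda c:np.hypot(*(pts-c).T)-.068,[.49,-.18]);print(q.x,q.fun)
```

```text
oil [ 0.48423967 -0.13665525]
A [ 0.45473012 -0.16589512]
cen [ 0.49547735 -0.17542096]
C [ 0.50859961 -0.21703068]
l [ 0.43013108 -0.19060833]
r [ 0.5551182  -0.14048476]
t [ 0.47476226 -0.11150531]
b [ 0.49965929 -0.24237051]
[ 0.49720133 -0.1743754 ] [ 0.00100671 -0.00089606 -0.00124552 -0.00229039]
```

>>> move_arm --motion '[[[1,1,-30],[0,0,-0.1]],[[2,2,-70],[0,0,-0.2]],[[2,2,-100],[0,0,-0.2]],[[2,2,-115],[0,0,-0.2]],[[2,2,-125],[0,0,-0.2]],[[2,2,-125],[0,0,-0.2]]]' --jaw 30

```text
clock: 3.75
position: [0.4834, -0.1346, 0.1314]
tool_rot: [3.142, -0.0, 1.728]
force: [0.2, 0.2, 0.6]
grip_width: 0.0299
```

Run:
```python
from h import *
a=grab_frame("scene")["frame"][140:290,80:230,::-1];b=grab_frame("side")["frame"][230:380,250:400,::-1]
cv2.imwrite("pics/g1.png",cv2.resize(np.hstack([a,b]),None,fx=2.66,fy=2.66,interpolation=cv2.INTER_CUBIC))
```

```text
(no output)
```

View pics/g1.png

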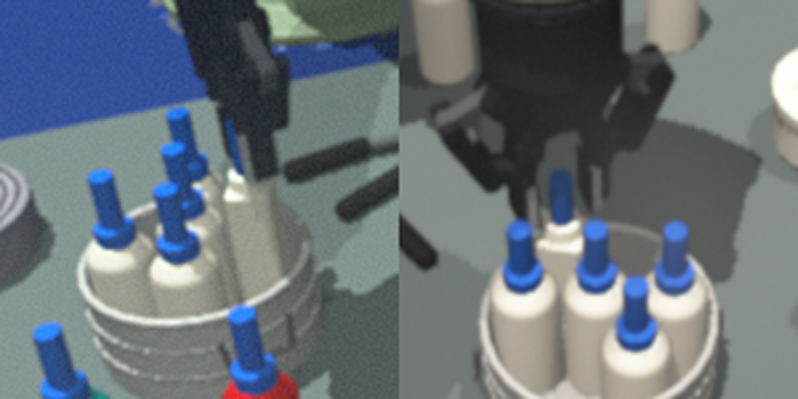

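>>> move_arm --motion '[[[0,0,0],[0,0,0]],[[0,0,0],[0,0,0]],[[0,0,0],[0,0,0]],[[0,0,0],[0,0,0]],[[0,0,3],[0,0,0]],[[0,0,10],[0,0,0]],[[0,0,25],[0,0,0]],[[0,0,50],[0,0,0]],[[0,0,75],[0,0,0]],[[0,0,95],[0,0,0]],[[0,0,100],[0,0,0]]]' --jaw 6 --grip_force 40

```text
clock: 5.22
position: [0.4838, -0.1348, 0.233]
tool_rot: [3.139, 0.0, 1.728]
force: [-0.3, -0.1, -1.7]
grip_width: 0.0125
```

Run:
```python
from h import *
a=grab_frame("scene")["frame"][90:290,80:280,::-1];b=grab_frame("side")["frame"][180:380,230:430,::-1]
cv2.imwrite("pics/g2.png",cv2.resize(np.hstack([a,b]),None,fx=2,fy=2,interpolation=cv2.INTER_CUBIC))
```

```text
(no output)
```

View pics/g2.png

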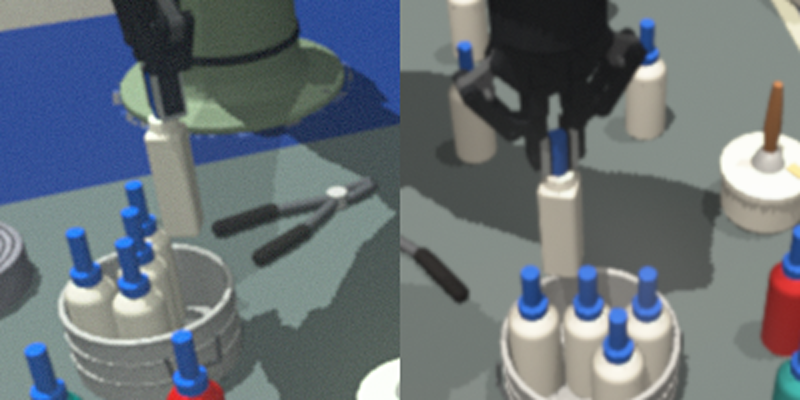

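Run:
```python
from h import *
f=grab_frame("scene");g=grab_frame("side")
for p in[(57,215),(20,235),(95,235)]:print("coil",onz(f,p,.03)[:2])
print("coil side",onz(g,(226,470),.03)[:2], onz(g,(272,470),.02)[:2])
for n,p in(("turq",(119,343)),("red",(184,335))):print(n,onz(f,p,0)[:2])
for q in[(.54,-.33,0),(.54,-.33,.137)]:print(proj(f,q),proj(g,q))
```

```text
coil [ 0.31187408 -0.32836689]
coil [ 0.3524223  -0.38970947]
coil [ 0.40603891 -0.27064889]
coil side [ 0.32936964 -0.32316115] [ 0.38964269 -0.33162782]
turq [ 0.65081425 -0.26686282]
red [ 0.67335571 -0.17846572]
[ 67.61545924 306.44137206] [377.6374849  453.05387452]
[ 40.02236201 234.64570478] [382.77591349 400.65759163]
```

>>> move_arm --motion '[[[0,0,25],[0,0,0]],[[0,0,50],[0,0,0]],[[8,-30,55],[0,0,0]],[[20,-75,55],[0,0,0]],[[36,-130,55],[0,0,0]],[[50,-180,45],[0,0,0]],[[56,-205,5],[0,0,0]],[[56,-205,-45],[0,0,0]],[[56,-205,-85],[0,0,0]],[[56,-205,-98],[0,0,0]],[[56,-205,-102],[0,0,0]],[[56,-205,-104],[0,0,0]]]'

```text
clock: 6.92
position: [0.5399, -0.3401, 0.1284]
tool_rot: [3.14, 0.001, 1.728]
force: [-0.6, 0.2, 0.3]
grip_width: 0.0132
```

Run:
```python
from h import *
print(observe()['position'])
a=grab_frame("scene")["frame"][150:350,0:200,::-1];b=grab_frame("side")["frame"][280:480,280:480,::-1]
cv2.imwrite("pics/g3.png",cv2.resize(np.hstack([a,b]),None,fx=2,fy=2,interpolation=cv2.INTER_CUBIC))
```

```text
[ 0.53987425 -0.34007662  0.1284336 ]
```

View pics/g3.png

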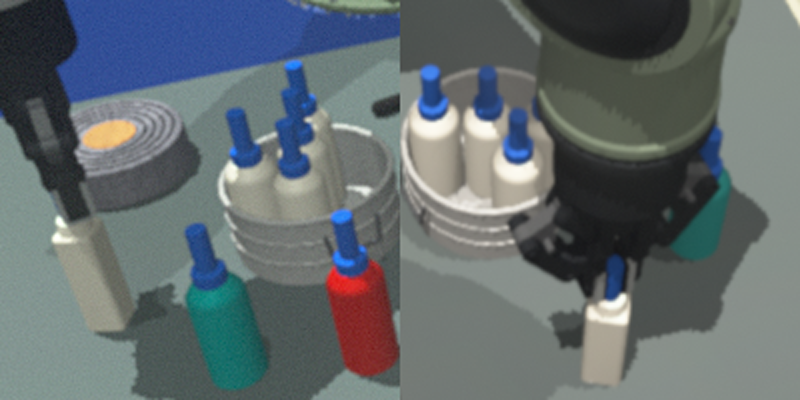

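>>> move_arm --motion '[[[0,0,-1],[0,0,0]],[[0,0,-1.5],[0,0,0]],[[0,0,-1.5],[0,0,0]]]'

```text
clock: 7.4
position: [0.5402, -0.3405, 0.128]
tool_rot: [3.139, 0.002, 1.728]
force: [-2.5, 1.1, 19.2]
grip_width: 0.0127
```

>>> move_arm --motion '[[[0,0,0],[0,0,0]],[[0,0,0],[0,0,0]],[[0,0,0],[0,0,0]],[[0,0,20],[0,0,0]],[[0,0,60],[0,0,0]],[[0,0,110],[0,0,0]],[[0,0,135],[0,0,0]],[[-10,50,135],[0,0,0]],[[-20,100,135],[0,0,0]],[[-30,160,135],[0,0,0]],[[-40,220,135],[0,0,0]],[[-50,280,135],[0,0,0]]]' --jaw 32

```text
clock: 8.9
position: [0.4889, -0.0581, 0.262]
tool_rot: [3.14, -0.0, 1.727]
force: [1.4, 0.3, 0.0]
grip_width: 0.0317
```

Run:
```python
from h import *
f=wrist();cv2.imwrite("pics/w2.png",f["frame"][:,:,::-1])
cv2.imwrite("pics/s2.png",grab_frame("scene")["frame"][:,:,::-1])
```

```text
(no output)
```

View pics/w2.png

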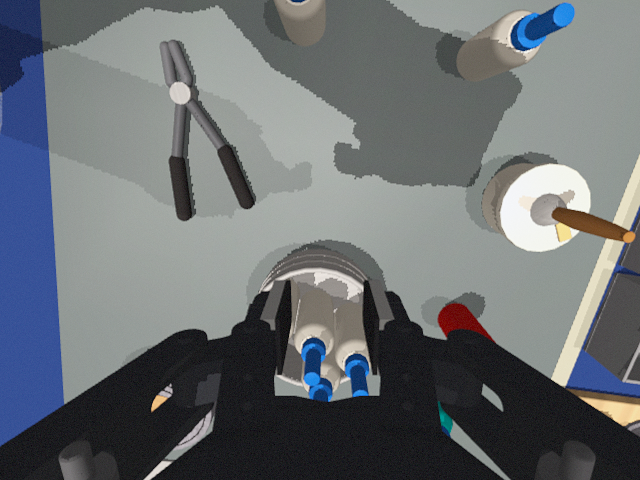

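View pics/s2.png

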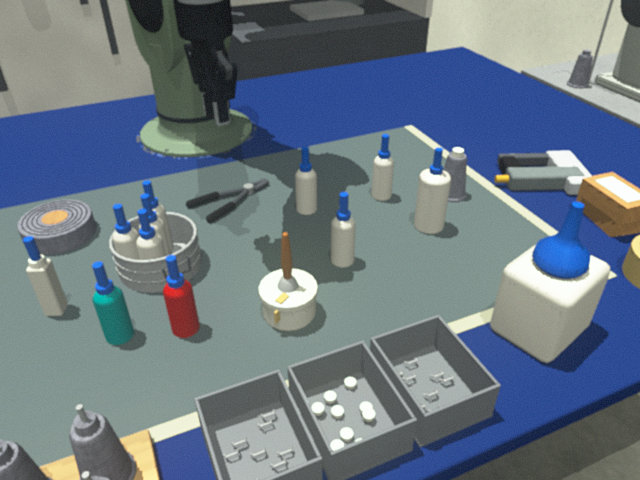

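>>> move_arm --motion '[[[-15,50,0],[0,0,0]],[[-30,85,0],[0,0,0]],[[-30,85,0],[0,0,0]]]'

```text
clock: 9.38
position: [0.4588, 0.0272, 0.2618]
tool_rot: [3.141, -0.001, 1.731]
force: [0.7, -0.2, 0.5]
grip_width: 0.0319
```

Run:
```python
from h import *
f=wrist();cv2.imwrite("pics/w3.png",f["frame"][:,:,::-1])
```

```text
(no output)
```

View pics/w3.png

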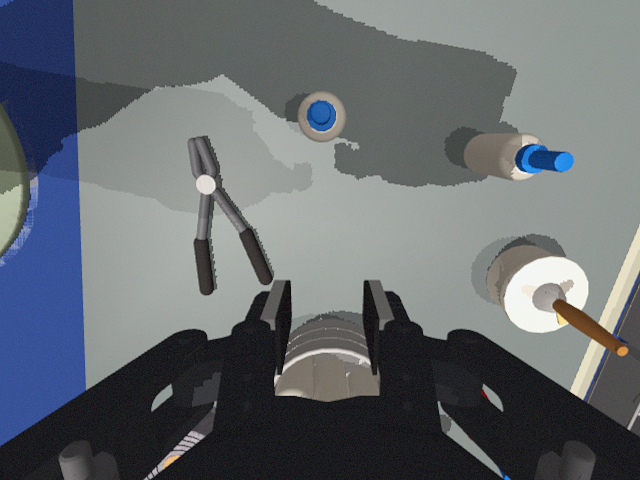

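Run:
```python
from h import *
f=wrist();o=observe()
for p in((321,115),(564,161)):
  x=onz(f,p,.135)[:2];print(x,(x-o['position'][:2])*1000)
```

```text
[0.44281346 0.10868088] [-16.80617238  83.78457266]
[0.61215874 0.10558408] [152.53911433  80.68777782]
```

>>> move_arm --motion '[[[-7,40,0],[0,0,0]],[[-14,79,-20],[0,0,0]],[[-14,79,-70],[0,0,0]],[[-14,79,-110],[0,0,0]],[[-14,79,-125],[0,0,0]],[[-14,79,-132],[0,0,0]],[[-14,79,-132],[0,0,0]]]' --jaw 40

```text
clock: 10.35
position: [0.4459, 0.104, 0.1295]
tool_rot: [3.141, -0.0, 1.727]
force: [0.9, -0.1, 0.4]
grip_width: 0.0403
```

Run:
```python
from h import *
f=wrist();a=f["frame"][240:440,220:420,::-1];b=grab_frame("scene")["frame"][90:240,240:390,::-1]
cv2.imwrite("pics/w4.png",np.hstack([cv2.resize(a,(400,400)),cv2.resize(b,(400,400))]))
```

```text
(no output)
```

View pics/w4.png

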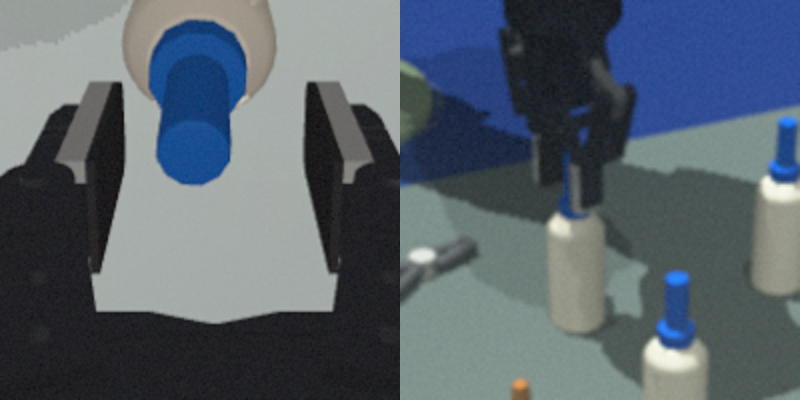

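```bash
cat >> h.py <<'E'
def off(p,z=.135):
    f=wrist();o=observe();x=onz(f,p,z);T=toolT(o);l=T[:3,:3].T@(x-T[:3,3]);print("world",x[:2].round(4),"tool",(l*1000).round(1),"yaw",o['tool_rot'][2]);return x,l
E
python3 -c "
from h import *
off((317,316))"
```

```text
world [0.4414 0.1128] tool [ 9.  -3.1 -5.3] yaw 1.7277373445976636
```

```bash
python3 -c "
from h import *
f=wrist();M=np.linalg.inv(f['mount'])
for p in [(11,20,21),(11,20,-5),(-11,20,21),(0,0,-5),(11,0,-5),(9,0,-5),(4,0,-5)]:
  c=M@np.r_[np.array(p)/1000,1];u=f['fx']*c[0]/c[2]+f['cx'];v=f['fy']*c[1]/c[2]+f['cy'];print(p,((u-220)*2).round(),((v-240)*2).round())
"
```

```text
(11, 20, 21) 305.0 83.0
(11, 20, -5) 324.0 142.0
(-11, 20, 21) 302.0 175.0
(0, 0, -5) 211.0 196.0
(11, 0, -5) 211.0 142.0
(9, 0, -5) 211.0 152.0
(4, 0, -5) 211.0 177.0
```

>>> move_arm --motion '[[[-2,4,0],[0,0,0]],[[-4.4,8,0],[0,0,0]],[[-4.4,8,0],[0,0,0]]]'

```text
clock: 10.92
position: [0.4407, 0.1128, 0.1288]
tool_rot: [-3.141, -0.0, 1.729]
force: [0.6, 0.2, -0.1]
grip_width: 0.0399
```

>>> move_arm --motion '[[[0,0,0],[0,0,0]],[[0,0,0],[0,0,0]],[[0,0,0],[0,0,0]],[[0,0,0],[0,0,0]]]' --jaw 6

```text
clock: 11.42
position: [0.441, 0.1122, 0.1289]
tool_rot: [3.141, -0.0, 1.728]
force: [-0.6, 0.2, 5.1]
grip_width: 0.0131
```

Run:
```python
from h import *
f=wrist();a=f["frame"][240:440,220:420,::-1];b=grab_frame("scene")["frame"][90:240,240:390,::-1]
cv2.imwrite("pics/w5.png",np.hstack([cv2.resize(a,(400,400)),cv2.resize(b,(400,400))]))
```

```text
(no output)
```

View pics/w5.png

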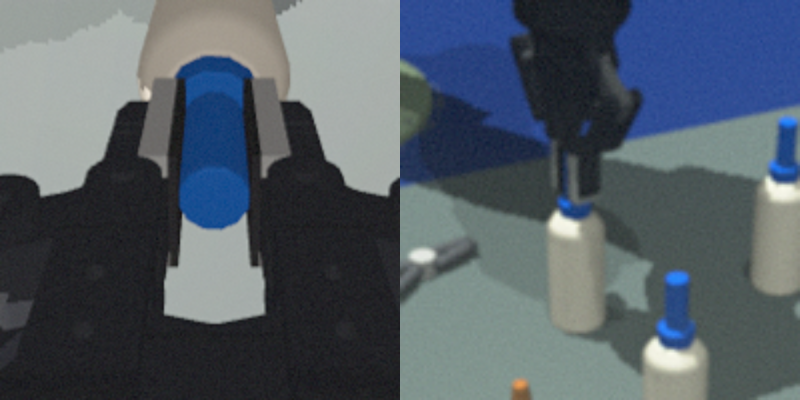

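>>> move_arm --motion '[[[0,0,3],[0,0,0]],[[0,0,20],[0,0,0]],[[0,0,60],[0,0,0]],[[0,0,110],[0,0,0]],[[5,-25,160],[0,0,0]],[[12,-70,170],[0,0,0]],[[20,-125,170],[0,0,0]],[[28,-185,170],[0,0,0]],[[36,-245,170],[0,0,0]],[[44,-305,170],[0,0,0]],[[52,-360,170],[0,0,0]],[[58,-395,170],[0,0,0]]]'

```text
clock: 13.02
position: [0.4984, -0.2855, 0.2987]
tool_rot: [-3.141, 0.0, 1.726]
force: [0.3, 0.1, 0.2]
grip_width: 0.013
```

>>> move_arm --motion '[[[2,-15,0],[0,0,0]],[[2,-20,0],[0,0,0]],[[2,-20,0],[0,0,0]]]'

```text
clock: 13.4
position: [0.501, -0.3019, 0.2988]
tool_rot: [-3.142, -0.001, 1.728]
force: [0.1, 0.8, -1.2]
grip_width: 0.0128
```

Run:
```python
from h import *
import pickle
o=observe();print(o['position'],o['qpos'])
f=wrist();a=f["frame"][:,:,::-1];cv2.imwrite("pics/w6.png",a)
cv2.imwrite("pics/w6z.png",cv2.resize(a[0:190,220:440],None,fx=3.5,fy=3.15,interpolation=cv2.INTER_CUBIC))
pickle.dump(f,open('w6.pkl','wb'))
for l in ("tub","glue_in0"):
  for r in outline_of(l,"wrist"): 
    ys,xs=np.nonzero(r["pixels"]);print(l,r["score"],r["pixel"],xs.min(),xs.max(),ys.min(),ys.max())
```

```text
[ 0.50098125 -0.30189599  0.2987785 ] [ 0.02400637  0.47620106  0.60412625  1.68192408 -0.30048225  1.07794027
  0.87758043]
tub 0.75 [341.0, 51.1] 267 416 0 155
glue_in0 0.91 [386.9, 100.9] 358 409 72 122
glue_in0 0.89 [342.9, 80.7] 320 365 51 106
glue_in0 0.89 [518.3, 101.9] 469 572 76 125
glue_in0 0.65 [302.3, 60.3] 276 321 28 91
glue_in0 0.57 [464.5, 191.2] 430 505 167 213
```

View pics/w6.png

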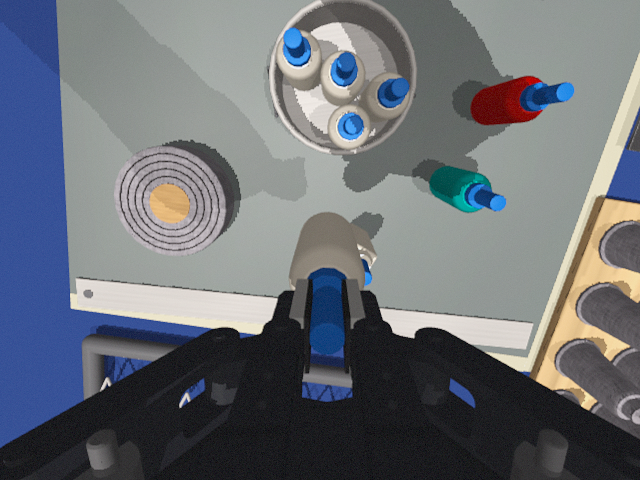

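View pics/w6z.png

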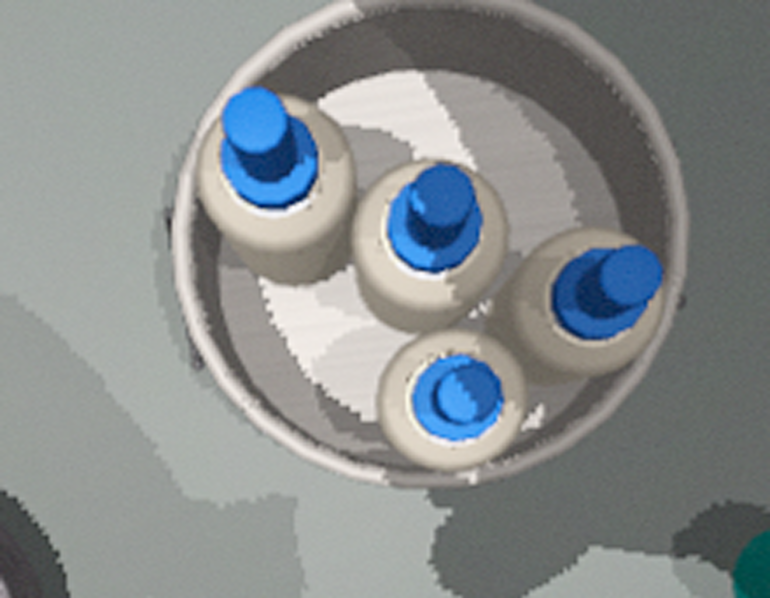

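Run:
```python
from h import *
import pickle
from scipy.optimize import least_squares
f=pickle.load(open('w6.pkl','rb'))
px=lambda p:(220+p[0]/3.5,p[1]/3.15)
for n,p,b in(("A",(254,122),(276,172)),("cen",(444,195),(431,236)),("D",(633,275),(585,302)),("C",(470,390),(452,400))):
    print(n,onz(f,px(p),.135)[:2].round(4),onz(f,px(b),.079)[:2].round(4))
R=np.array([onz(f,px(p),.065)[:2] for p in((173,245),(690,225),(440,487),(225,385),(652,370))])
q=least_squares(lambda c:np.hypot(*(R-c).T)-.068,[.49,-.18]);print(q.x,q.fun)
q=least_squares(lambda c:np.hypot(*(R-c[:2]).T)-c[2],[.49,-.18,.06]);print(q.x)
```

```text
A [ 0.4552 -0.1688] [ 0.4553 -0.1676]
cen [ 0.4965 -0.1776] [ 0.4964 -0.1776]
D [ 0.5394 -0.1882] [ 0.5385 -0.1885]
C [ 0.5097 -0.2193] [ 0.5094 -0.2202]
[ 0.49784556 -0.17933863] [ 9.25495950e-04  8.17730074e-05 -1.93204058e-04 -2.41890596e-04
  7.42794377e-04]
[ 0.49772294 -0.17873585  0.06849955]
```

>>> move_arm --motion '[[[-3,30,0],[0,0,0.03]],[[-7,75,0],[0,0,0.06]],[[-11,120,-5],[0,0,0.09]],[[-14,152,-10],[0,0,0.12]],[[-15.3,164,-15],[0,0,0.12]],[[-15.3,164,-15],[0,0,0.12]],[[-15.3,164,-15],[0,0,0.12]]]'

```text
clock: 14.42
position: [0.4857, -0.1398, 0.284]
tool_rot: [3.141, 0.001, 1.846]
force: [1.8, 0.4, -0.6]
grip_width: 0.0127
```

Run:
```python
from h import *
o=observe();print(o['position'],o['tool_rot'])
a=grab_frame("scene")["frame"][90:290,80:280,::-1];b=grab_frame("side")["frame"][180:380,230:430,::-1]
cv2.imwrite("pics/g4.png",cv2.resize(np.hstack([a,b]),None,fx=2,fy=2,interpolation=cv2.INTER_CUBIC))
```

```text
[ 0.48565979 -0.13984256  0.28399867] [3.14147069e+00 5.88476516e-04 1.84632266e+00]
```

View pics/g4.png

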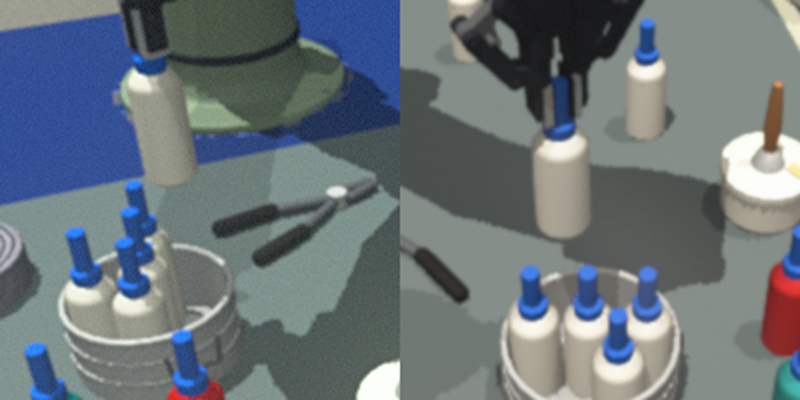

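>>> move_arm --motion '[[[0,1.5,-20],[0,0,0]],[[0,1.5,-50],[0,0,0]],[[0,1.5,-75],[0,0,0]],[[0,1.5,-85],[0,0,0]],[[0,1.5,-92],[0,0,0]],[[0,1.5,-98],[0,0,0]],[[0,1.5,-104],[0,0,0]],[[0,1.5,-110],[0,0,0]]]'

```text
clock: 15.52
position: [0.4858, -0.1373, 0.1737]
tool_rot: [3.141, 0.0, 1.848]
force: [-0.0, -0.7, 0.2]
grip_width: 0.0127
```

Run:
```python
from h import *
o=observe();print(o['position'],o['force'],o['moment'])
a=grab_frame("scene")["frame"][120:320,60:260,::-1];b=grab_frame("side")["frame"][210:410,230:430,::-1]
cv2.imwrite("pics/g5.png",cv2.resize(np.hstack([a,b]),None,fx=2,fy=2,interpolation=cv2.INTER_CUBIC))
```

```text
[ 0.48578725 -0.13726369  0.17368305] [-0.00784158 -0.74129491  0.24813588] [ 0.01424323 -0.01387374 -0.02448293]
```

View pics/g5.png

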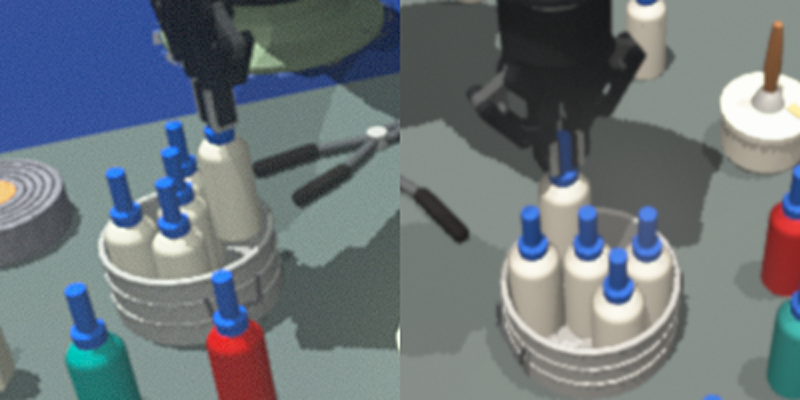

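>>> move_arm --motion '[[[0,0,-10],[0,0,0]],[[0,0,-20],[0,0,0]],[[0,0,-29],[0,0,0]],[[0,0,-36],[0,0,0]],[[0,0,-39],[0,0,0]],[[0,0,-40.5],[0,0,0]],[[0,0,-41],[0,0,0]]]'

```text
clock: 16.5
position: [0.4857, -0.1373, 0.1329]
tool_rot: [3.141, 0.0, 1.848]
force: [-0.6, -0.4, 4.9]
grip_width: 0.0123
```

Seated with a light touch. Release and look.

>>> move_arm --motion '[[[0,0,0],[0,0,0]],[[0,0,0],[0,0,0]],[[0,0,0],[0,0,0]],[[0,0,12],[0,0,0]],[[0,0,40],[0,0,0]],[[0,0,85],[0,0,0]],[[0,0,130],[0,0,0]],[[12,40,145],[0,0,0]],[[30,90,145],[0,0,0]],[[50,140,145],[0,0,0]],[[68,185,145],[0,0,0]]]' --jaw 28

```text
clock: 17.88
position: [0.554, 0.0496, 0.2788]
tool_rot: [3.141, -0.0, 1.848]
force: [0.1, -0.2, 0.1]
grip_width: 0.0279
```

Run:
```python
from h import *
o=observe();print(o['position'],o['force'],o['qpos'])
f=wrist();cv2.imwrite("pics/w7.png",f["frame"][:,:,::-1])
a=grab_frame("scene")["frame"][120:320,60:260,::-1];b=grab_frame("side")["frame"][210:410,230:430,::-1]
cv2.imwrite("pics/g6.png",cv2.resize(np.hstack([a,b]),None,fx=2,fy=2,interpolation=cv2.INTER_CUBIC))
```

```text
[0.55403035 0.04960657 0.27880605] [ 0.13930799 -0.20800478  0.06676569] [-0.57756747  0.43114696  0.52658101  1.77908047 -0.25286932  0.99795537
  0.32461208]
```

View pics/g6.png

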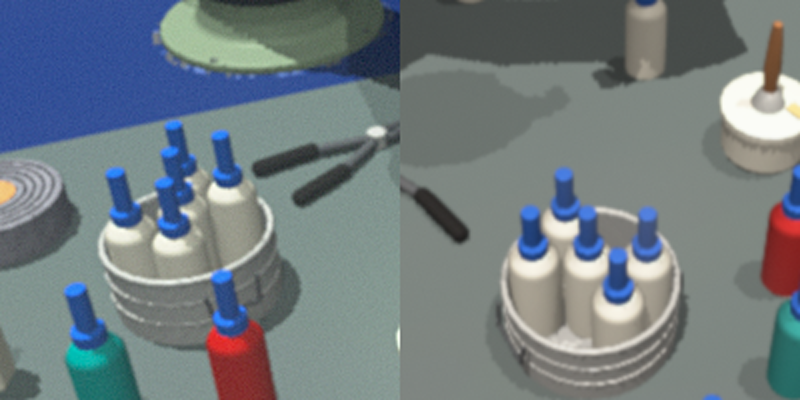

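View pics/w7.png

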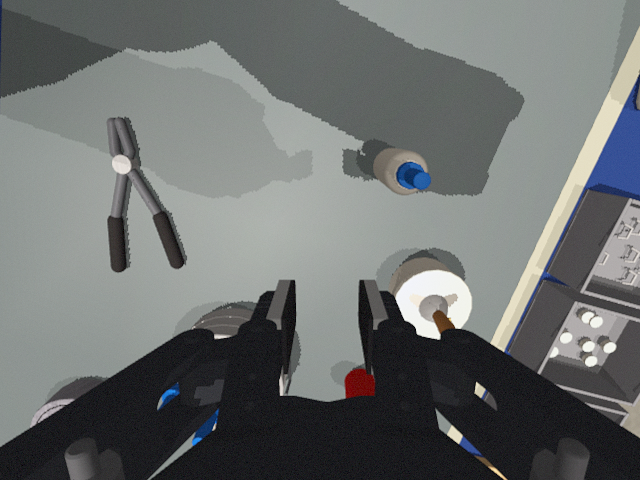

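Run:
```python
from h import *
x,l=off((421,180));o=observe();print((x-o['position'])*1000, o['tool_rot'])
```

```text
world [0.6107 0.1076] tool [ 41.6  71.3 143.2] yaw 1.848911022029119
[  57.14109019   59.54408945 -143.21825223] [-3.14152011e+00  4.23093085e-04  1.84891102e+00]
```

>>> move_arm --motion '[[[10,10,0],[0,0,-0.17]],[[25,25,0],[0,0,-0.34]],[[40,40,-20],[0,0,-0.51]],[[50,50,-50],[0,0,-0.68]],[[57,58,-75],[0,0,-0.85]],[[57,58,-95],[0,0,-1.035]],[[57,58,-103],[0,0,-1.035]],[[57,58,-103],[0,0,-1.035]]]' --jaw 44

```text
clock: 19.08
position: [0.6106, 0.1049, 0.1753]
tool_rot: [3.142, 0.0, 0.816]
force: [-0.1, 0.8, -0.4]
grip_width: 0.0444
```

Run:
```python
from h import *
o=observe();print(o['position'],o['tool_rot'],o['qpos'])
f=wrist();cv2.imwrite("pics/w8.png",f["frame"][:,:,::-1])
```

```text
[0.61056899 0.10490495 0.17525434] [3.14153006e+00 1.06892396e-04 8.15927073e-01] [-0.70644526  0.72038782  0.6933491   1.71296532 -0.56011129  0.91633576
 -0.53837109]
```

View pics/w8.png

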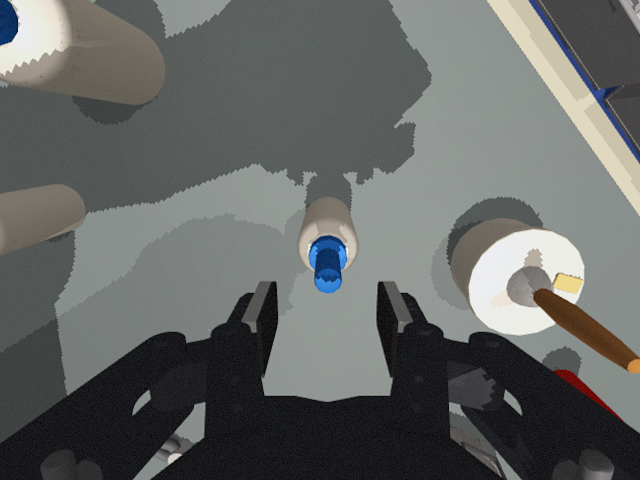

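Run:
```python
from h import *
x,l=off((327.5,281));o=observe();print((x-o['position'])*1000)
```

```text
world [0.6126 0.1072] tool [ 2.5 -0.2 40.9] yaw 0.8148735234494182
[  1.66245591   1.95846695 -40.90459395]
```

>>> move_arm --motion '[[[1.7,2,-15],[0,0,0]],[[1.7,2,-35],[0,0,0]],[[1.7,2,-46],[0,0,0]],[[1.7,2,-46],[0,0,0]]]'

```text
clock: 19.68
position: [0.6118, 0.1075, 0.1276]
tool_rot: [-3.141, 0.002, 0.813]
force: [0.2, -0.5, 0.5]
grip_width: 0.0439
```

>>> move_arm --motion '[[[0,0,0],[0,0,0]],[[0,0,0],[0,0,0]],[[0,0,0],[0,0,0]],[[0,0,0],[0,0,0]]]' --jaw 6

```text
clock: 20.18
position: [0.6126, 0.1077, 0.1293]
tool_rot: [3.141, -0.001, 0.813]
force: [0.0, -1.5, 7.0]
grip_width: 0.0132
```

Run:
```python
from h import *
o=observe();print(o['position'])
f=wrist();a=f["frame"][240:440,220:420,::-1];b=grab_frame("scene")["frame"][150:300,270:420,::-1]
cv2.imwrite("pics/w9.png",np.hstack([cv2.resize(a,(400,400)),cv2.resize(b,(400,400))]))
```

```text
[0.61264374 0.10771307 0.12926586]
```

View pics/w9.png

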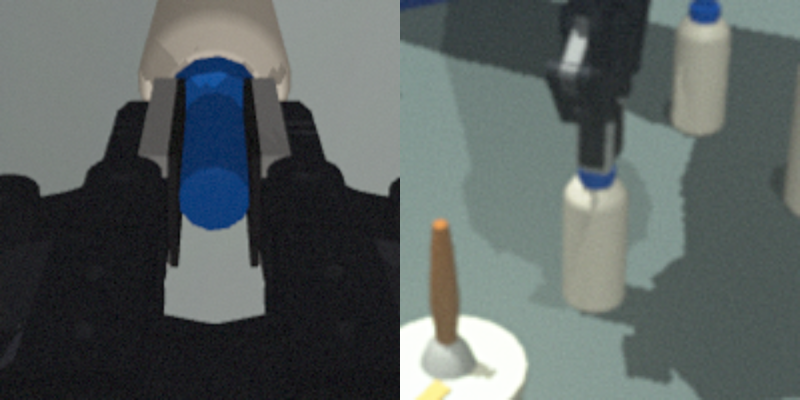

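>>> move_arm --motion '[[[0,0,3],[0,0,0]],[[0,0,20],[0,0,0]],[[0,0,60],[0,0,0]],[[0,0,110],[0,0,0]],[[-10,-20,160],[0,0,0]],[[-35,-65,170],[0,0,0]],[[-60,-115,170],[0,0,0]],[[-88,-167,170],[0,0,0]],[[-116,-220,170],[0,0,0]],[[-144,-273,170],[0,0,0]],[[-172,-326,170],[0,0,0]],[[-190,-360,170],[0,0,0]]]'

```text
clock: 21.78
position: [0.4205, -0.2546, 0.2999]
tool_rot: [3.141, -0.001, 0.81]
force: [0.9, -0.3, -0.2]
grip_width: 0.0127
```

>>> move_arm --motion '[[[-6,-12,0],[0,0,0]],[[-7,-14,0],[0,0,0]],[[-7,-14,0],[0,0,0]]]'

```text
clock: 22.15
position: [0.416, -0.2654, 0.2989]
tool_rot: [-3.141, -0.0, 0.814]
force: [0.5, 0.1, -0.8]
grip_width: 0.0127
```

Run:
```python
from h import *
import pickle
o=observe();print(o['position'],o['qpos'])
f=wrist();a=f["frame"][:,:,::-1];cv2.imwrite("pics/w10.png",a)
cv2.imwrite("pics/w10z.png",cv2.resize(a[0:190,220:440],None,fx=3.5,fy=3.15,interpolation=cv2.INTER_CUBIC))
pickle.dump(f,open('w10.pkl','wb'))
```

```text
[ 0.41595477 -0.26535496  0.29886632] [-0.22451775  0.3684754   0.88394168  1.91584969 -0.33507676  1.01182443
  0.05105562]
```

View pics/w10.png

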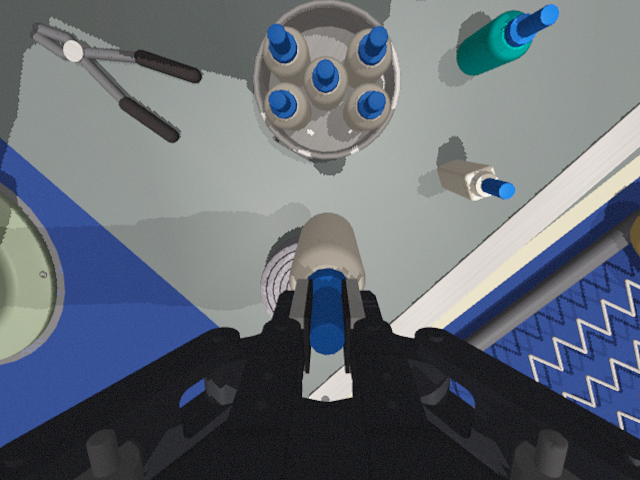

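View pics/w10z.png

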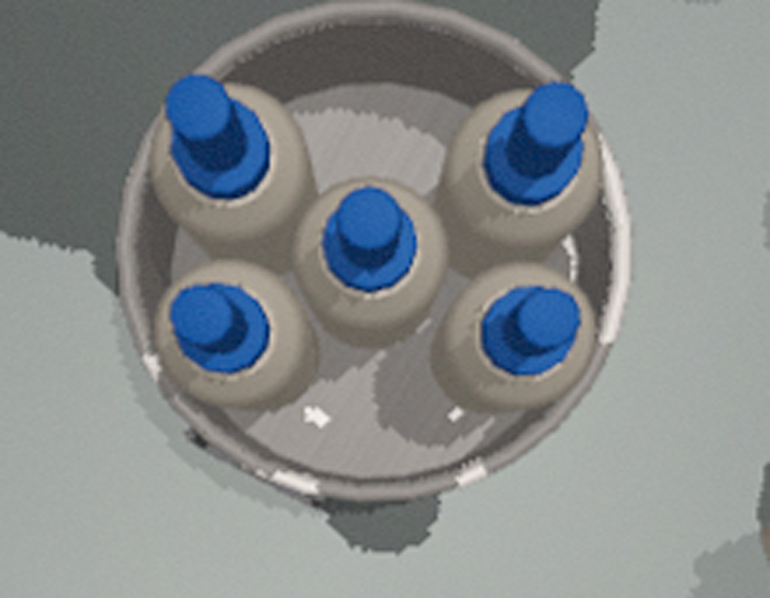

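Run:
```python
from h import *
import pickle
from scipy.optimize import least_squares
f=pickle.load(open('w10.pkl','rb'))
px=lambda p:(220+p[0]/3.5,p[1]/3.15)
P=[]
for n,p in(("S3",(199,107)),("D",(555,115)),("cen",(371,217)),("A",(202,313)),("C",(549,318))):
    x=onz(f,px(p),.135)[:2];P.append(x);print(n,x.round(4))
for n,b in(("S3",(232,167)),("D",(521,169)),("cen",(371,258)),("A",(237,335)),("C",(513,338))):
    print(n,onz(f,px(b),.079)[:2].round(4))
R=np.array([onz(f,px(p),.065)[:2] for p in((117,245),(632,255),(372,503),(374,-2))])
q=least_squares(lambda c:np.hypot(*(R-c[:2]).T)-c[2],[.49,-.18,.06]);print(q.x,q.fun)
c=q.x[:2]
for p in P:
  d=p-c;print((np.hypot(*d)*1000).round(1),np.degrees(np.arctan2(d[1],d[0])).round(1))
```

```text
S3 [ 0.4866 -0.1373]
D [ 0.5388 -0.1888]
cen [ 0.4966 -0.1783]
A [ 0.4557 -0.1686]
C [ 0.5093 -0.2207]
S3 [ 0.4865 -0.1381]
D [ 0.5387 -0.1881]
cen [ 0.4958 -0.1789]
A [ 0.4563 -0.17  ]
C [ 0.508  -0.2198]
[ 0.4963908  -0.17958054  0.06865608] [-0.00019391 -0.00019127  0.00018086  0.00020432]
43.4 103.0
43.4 -12.2
1.3 81.4
42.2 164.9
43.1 -72.6
```

>>> move_arm --motion '[[[15,16,0],[0,0,0]],[[38,41,0],[0,0,0]],[[50,53,-5],[0,0,0]],[[51.9,55.4,-15],[0,0,0]],[[51.9,55.4,-20],[0,0,0]],[[51.9,55.4,-20],[0,0,0]]]'

```text
clock: 22.95
position: [0.4664, -0.2116, 0.2784]
tool_rot: [-3.141, 0.001, 0.811]
force: [-0.2, 0.0, 0.1]
grip_width: 0.0124
```

Run:
```python
from h import *
for i in range(2):
  o=observe();print(o['position'],o['tool_rot'])
  a=grab_frame("scene")["frame"][90:290,60:260,::-1]
b=grab_frame("side")["frame"][180:380,230:430,::-1]
cv2.imwrite("pics/g7.png",cv2.resize(np.hstack([a,b]),None,fx=2,fy=2,interpolation=cv2.INTER_CUBIC))
```

```text
[ 0.46642252 -0.21157882  0.27843352] [-3.14099608e+00  5.96712174e-04  8.11345531e-01]
[ 0.46664473 -0.21159228  0.27878065] [-3.14142578e+00  2.34951221e-04  8.11363668e-01]
```

View pics/g7.png

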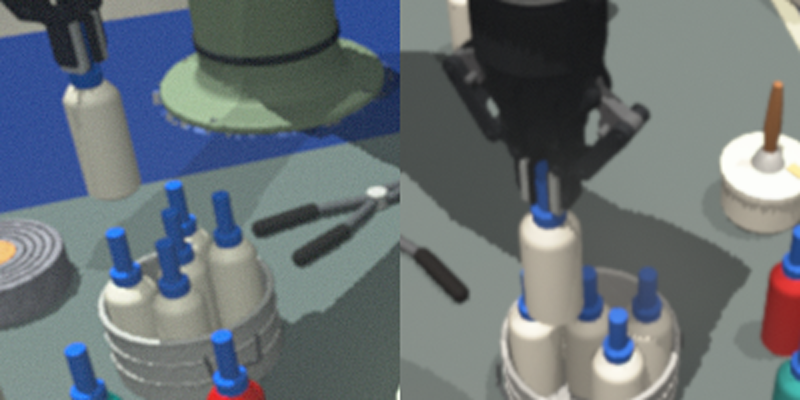

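>>> move_arm --motion '[[[1,1.3,-15],[0,0,0]],[[1,1.3,-40],[0,0,0]],[[1,1.3,-65],[0,0,0]],[[1,1.3,-78],[0,0,0]],[[1,1.3,-86],[0,0,0]],[[1,1.3,-93],[0,0,0]],[[1,1.3,-100],[0,0,0]],[[1,1.3,-106],[0,0,0]]]'

```text
clock: 24.1
position: [0.4683, -0.2095, 0.1726]
tool_rot: [3.141, -0.0, 0.813]
force: [0.5, 0.7, -0.9]
grip_width: 0.0124
```

Run:
```python
from h import *
o=observe();print(o['position'],o['force'],o['moment'])
a=grab_frame("scene")["frame"][120:320,60:260,::-1];b=grab_frame("side")["frame"][210:410,230:430,::-1]
cv2.imwrite("pics/g8.png",cv2.resize(np.hstack([a,b]),None,fx=2,fy=2,interpolation=cv2.INTER_CUBIC))
```

```text
[ 0.46834719 -0.20951091  0.17256682] [ 0.46215869  0.65658929 -0.94197404] [-0.00684187  0.01595147 -0.06869191]
```

View pics/g8.png

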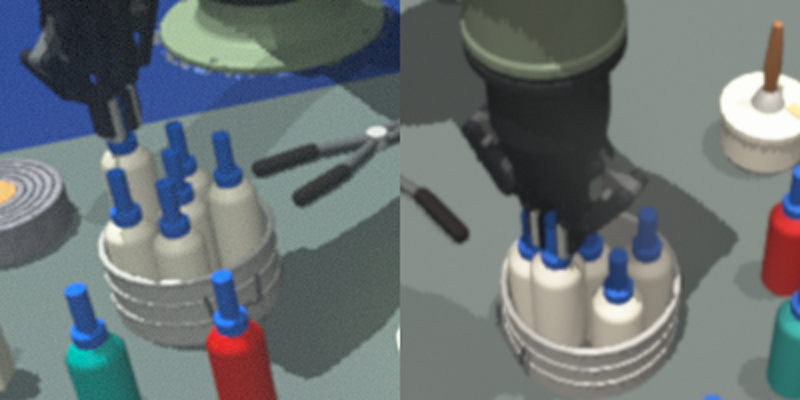

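>>> move_arm --motion '[[[0,0,-10],[0,0,0]],[[0,0,-20],[0,0,0]],[[0,0,-29],[0,0,0]],[[0,0,-36],[0,0,0]],[[0,0,-38.5],[0,0,0]],[[0,0,-40],[0,0,0]],[[0,0,-40],[0,0,0]]]'

```text
clock: 25.08
position: [0.4684, -0.2098, 0.1332]
tool_rot: [3.141, -0.0, 0.813]
force: [-1.0, 0.1, 5.5]
grip_width: 0.0123
```

>>> move_arm --motion '[[[0,0,0],[0,0,0]],[[0,0,0],[0,0,0]],[[0,0,0],[0,0,0]],[[0,0,12],[0,0,0]],[[0,0,40],[0,0,0]],[[0,0,85],[0,0,0]],[[0,0,130],[0,0,0]],[[0,30,147],[0,0,0]],[[-5,85,147],[0,0,0]],[[-10,145,147],[0,0,0]],[[-15,205,147],[0,0,0]],[[-20,265,147],[0,0,0]]]' --jaw 26

```text
clock: 26.58
position: [0.4477, 0.0572, 0.2806]
tool_rot: [-3.141, -0.001, 0.812]
force: [1.5, 0.8, 0.4]
grip_width: 0.0259
```

>>> move_arm --motion '[[[-5,60,0],[0,0,0]],[[-10,110,0],[0,0,0]],[[-12,135,0],[0,0,0]],[[-12,135,0],[0,0,0]]]' --jaw 44

```text
clock: 27.08
position: [0.4359, 0.1919, 0.2802]
tool_rot: [3.142, -0.0, 0.815]
force: [-1.2, -0.5, -0.1]
grip_width: 0.0438
```

Run:
```python
from h import *
o=observe();print(o['position'],o['tool_rot'],o['qpos'])
f=wrist();cv2.imwrite("pics/w11.png",f["frame"][:,:,::-1])
a=grab_frame("scene")["frame"][120:320,60:260,::-1];b=grab_frame("side")["frame"][210:410,230:430,::-1]
cv2.imwrite("pics/g9.png",cv2.resize(np.hstack([a,b]),None,fx=2,fy=2,interpolation=cv2.INTER_CUBIC))
```

```text
[0.4358821  0.19193948 0.28017648] [ 3.14151772e+00 -7.44186343e-05  8.15492509e-01] [-1.21571093  0.35856274  0.87554955  1.97964701 -0.33668827  0.95375493
 -0.92815933]
```

View pics/w11.png

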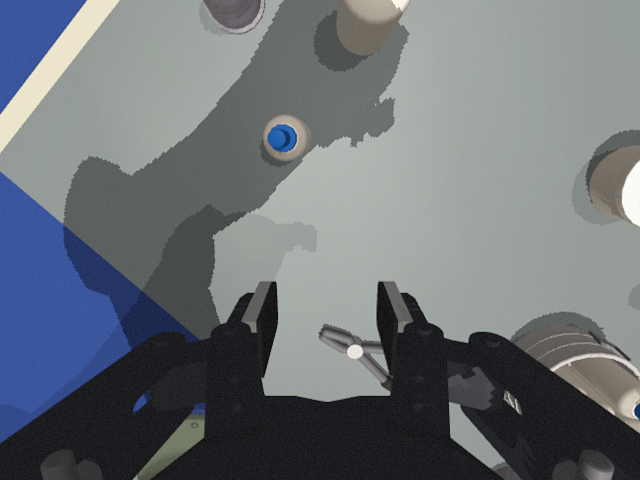

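View pics/g9.png

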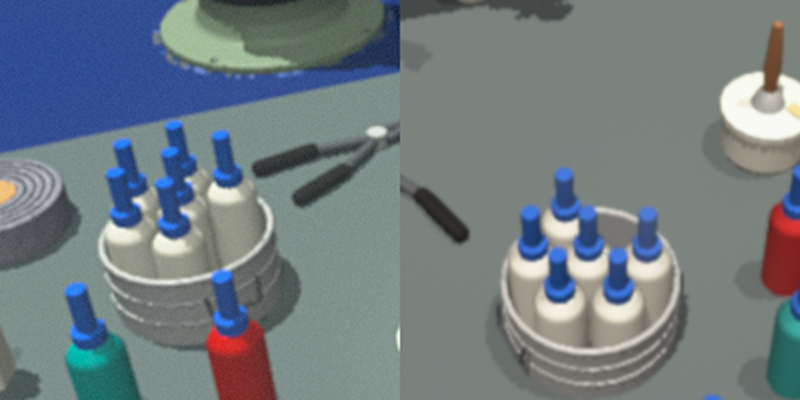

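Run:
```python
from h import *
x,l=off((279,139));o=observe();print((x-o['position'])*1000)
```

```text
world [0.4583 0.2637] tool [ 68.9 -35.3 145.2] yaw 0.8111858103451342
[  21.88221511   74.31460943 -145.13942365]
```

>>> move_arm --motion '[[[10,35,-10],[0,0,0]],[[22,74,-45],[0,0,0]],[[22,74,-90],[0,0,0]],[[22,74,-105],[0,0,0]],[[22,74,-105],[0,0,0]]]'

```text
clock: 27.9
position: [0.4585, 0.2634, 0.1752]
tool_rot: [3.141, 0.001, 0.811]
force: [0.5, -0.5, 0.5]
grip_width: 0.0441
```

Run:
```python
from h import *
o=observe();print(o['position'],o['tool_rot'])
f=wrist();cv2.imwrite("pics/w12.png",cv2.resize(f["frame"][200:400,220:420,::-1],None,fx=3,fy=3))
```

```text
[0.45853434 0.26336646 0.1751781 ] [3.14149111e+00 6.23825528e-04 8.10948520e-01]
```

View pics/w12.png

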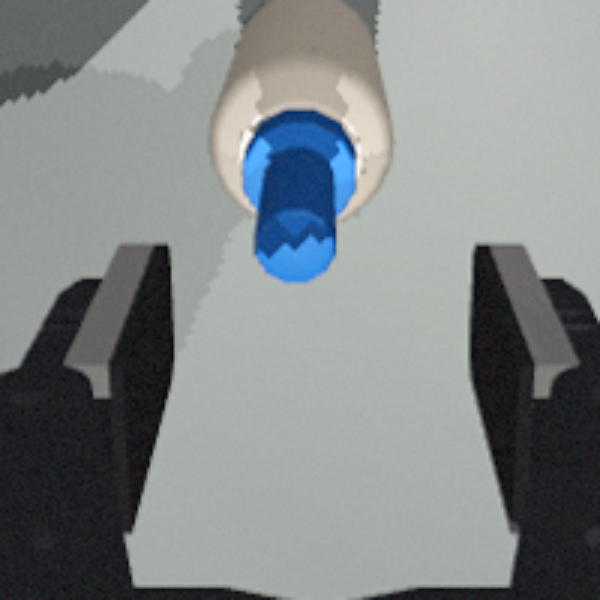

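Cap top at crop (295,245) → pixel (318.3, 281.7).

Run:
```python
from h import *
x,l=off((318.3,281.7));o=observe();print((x-o['position'])*1000)
```

```text
world [0.4571 0.2686] tool [ 1.8 -4.5 41.3] yaw 0.811664050399258
[ -1.91593025   4.45518004 -41.32560772]
```

>>> move_arm --motion '[[[-1.9,4.4,-15],[0,0,0]],[[-1.9,4.4,-35],[0,0,0]],[[-1.9,4.4,-46],[0,0,0]],[[-1.9,4.4,-46],[0,0,0]]]'

```text
clock: 28.5
position: [0.4561, 0.2687, 0.1284]
tool_rot: [-3.141, 0.001, 0.813]
force: [0.3, -0.3, -0.1]
grip_width: 0.044
```

>>> move_arm --motion '[[[0,0,0],[0,0,0]],[[0,0,0],[0,0,0]],[[0,0,0],[0,0,0]],[[0,0,0],[0,0,0]]]' --jaw 6

```text
clock: 29.0
position: [0.4568, 0.2689, 0.1294]
tool_rot: [3.141, -0.001, 0.813]
force: [0.5, -1.3, 7.1]
grip_width: 0.0126
```

Run:
```python
from h import *
o=observe();print(o['position'])
f=wrist();a=f["frame"][240:440,220:420,::-1];b=grab_frame("scene")["frame"][80:230,320:470,::-1]
cv2.imwrite("pics/w13.png",np.hstack([cv2.resize(a,(400,400)),cv2.resize(b,(400,400))]))
```

```text
[0.45677301 0.26893066 0.12935581]
```

View pics/w13.png

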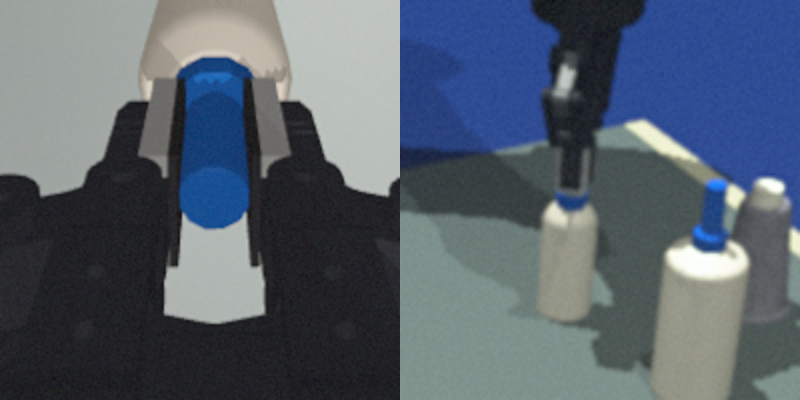

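>>> move_arm --motion '[[[0,0,3],[0,0,0]],[[0,0,20],[0,0,0]],[[0,0,60],[0,0,0]],[[0,0,110],[0,0,0]],[[0,-15,155],[0,0,0]],[[0,-55,170],[0,0,0]],[[0,-110,170],[0,0,0]],[[0,-165,170],[0,0,0]],[[0,-220,170],[0,0,0]],[[0,-275,170],[0,0,0]],[[-5,-325,170],[0,0,0]],[[-10,-375,170],[0,0,0]]]'

```text
clock: 30.6
position: [0.4457, -0.1079, 0.2997]
tool_rot: [3.142, -0.001, 0.812]
force: [1.3, -0.2, -0.7]
grip_width: 0.0128
```

>>> move_arm --motion '[[[-10,-50,0],[0,0,0]],[[-20,-100,0],[0,0,0]],[[-28,-145,0],[0,0,0]],[[-31,-158,0],[0,0,0]],[[-31,-159,0],[0,0,0]],[[-31,-159,0],[0,0,0]]]'

```text
clock: 31.35
position: [0.4157, -0.264, 0.2989]
tool_rot: [-3.141, -0.0, 0.814]
force: [0.4, 0.2, -1.8]
grip_width: 0.013
```

Run:
```python
from h import *
import pickle
o=observe();print(o['position'],o['qpos'])
f=wrist();a=f["frame"][:,:,::-1];cv2.imwrite("pics/w14.png",a)
cv2.imwrite("pics/w14z.png",cv2.resize(a[0:190,220:440],None,fx=3.5,fy=3.15,interpolation=cv2.INTER_CUBIC))
pickle.dump(f,open('w14.pkl','wb'))
```

```text
[ 0.41572751 -0.26403394  0.29894654] [-0.24778353  0.37713572  0.91626643  1.91845753 -0.35159005  1.01545674
  0.06737516]
```

View pics/w14z.png

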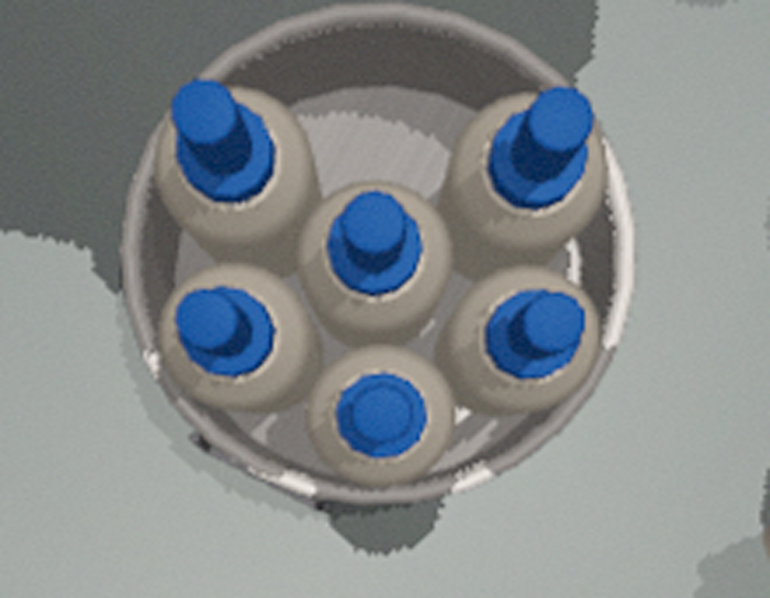

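Run:
```python
from h import *
import pickle
from scipy.optimize import least_squares
f=pickle.load(open('w14.pkl','rb'))
px=lambda p:(220+p[0]/3.5,p[1]/3.15)
P={}
for n,p in(("S3",(204,112)),("D",(560,119)),("cen",(374,223)),("A",(207,317)),("C",(554,322)),("S1",(382,411))):
    x=onz(f,px(p),.135)[:2];P[n]=x;print(n,x.round(4))
R=np.array([onz(f,px(p),.065)[:2] for p in((122,245),(636,255),(376,504),(378,3))])
q=least_squares(lambda c:np.hypot(*(R-c[:2]).T)-c[2],[.49,-.18,.06]);print(q.x,q.fun)
c=q.x[:2]
for r in(42,42.5,43):
  for a in(44,46,48):
    t=c+r/1000*np.array([np.cos(np.radians(a)),np.sin(np.radians(a))]);print(r,a,t.round(4),[(n,(np.hypot(*(t-P[n]))*1000).round(1)) for n in("S3","D","cen")])
```

```text
S3 [ 0.4865 -0.1373]
D [ 0.5388 -0.1887]
cen [ 0.496  -0.1783]
A [ 0.4556 -0.1686]
C [ 0.5093 -0.2208]
S1 [ 0.4683 -0.2102]
[ 0.49652648 -0.17954362  0.0684098 ] [-7.57187540e-06 -7.44012634e-06  6.96603099e-06  8.04597075e-06]
42 44 [ 0.5267 -0.1504] [('S3', np.float64(42.3)), ('D', np.float64(40.2)), ('cen', np.float64(41.6))]
42 46 [ 0.5257 -0.1493] [('S3', np.float64(41.0)), ('D', np.float64(41.5)), ('cen', np.float64(41.5))]
42 48 [ 0.5246 -0.1483] [('S3', np.float64(39.7)), ('D', np.float64(42.8)), ('cen', np.float64(41.5))]
42.5 44 [ 0.5271 -0.15  ] [('S3', np.float64(42.6)), ('D', np.float64(40.4)), ('cen', np.float64(42.1))]
42.5 46 [ 0.526 -0.149] [('S3', np.float64(41.3)), ('D', np.float64(41.8)), ('cen', np.float64(42.0))]
42.5 48 [ 0.525 -0.148] [('S3', np.float64(39.9)), ('D', np.float64(43.1)), ('cen', np.float64(42.0))]
43 44 [ 0.5275 -0.1497] [('S3', np.float64(42.8)), ('D', np.float64(40.7)), ('cen', np.float64(42.6))]
43 46 [ 0.5264 -0.1486] [('S3', np.float64(41.5)), ('D', np.float64(42.0)), ('cen', np.float64(42.5))]
43 48 [ 0.5253 -0.1476] [('S3', np.float64(40.2)), ('D', np.float64(43.3)), ('cen', np.float64(42.5))]
```

>>> move_arm --motion '[[[15,16,0],[0,0,0]],[[45,47,0],[0,0,0]],[[78,81,0],[0,0,0]],[[102,106,0],[0,0,0]],[[110.5,115.1,-10],[0,0,0]],[[110.5,115.1,-20],[0,0,0]],[[110.5,115.1,-20],[0,0,0]],[[110.5,115.1,-20],[0,0,0]]]'

```text
clock: 32.4
position: [0.5253, -0.1509, 0.2791]
tool_rot: [3.141, -0.0, 0.811]
force: [-0.1, 0.3, -1.0]
grip_width: 0.0128
```

Run:
```python
from h import *
for i in range(2):
  o=observe();print(o['position'],o['tool_rot'])
  a=grab_frame("scene")["frame"][90:290,60:260,::-1]
b=grab_frame("side")["frame"][180:380,230:430,::-1]
cv2.imwrite("pics/g10.png",cv2.resize(np.hstack([a,b]),None,fx=2,fy=2,interpolation=cv2.INTER_CUBIC))
```

```text
[ 0.52529724 -0.15091259  0.27908114] [ 3.14148030e+00 -1.00707931e-04  8.11303821e-01]
[ 0.52546842 -0.15083627  0.27916056] [ 3.14128154e+00 -3.00726651e-04  8.11445568e-01]
```

View pics/g10.png

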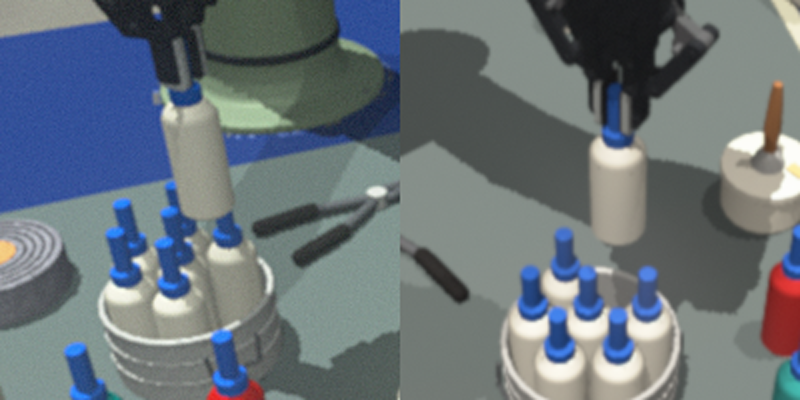

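>>> move_arm --motion '[[[0.5,1.4,-15],[0,0,0]],[[0.5,1.4,-30],[0,0,0]],[[0.5,1.4,-42],[0,0,0]],[[0.5,1.4,-50],[0,0,0]],[[0.5,1.4,-50],[0,0,0]]]'

```text
clock: 33.17
position: [0.5261, -0.1488, 0.2282]
tool_rot: [-3.141, 0.001, 0.813]
force: [-0.1, -0.1, -0.3]
grip_width: 0.0129
```

On target. Continuing down past the rim.

>>> move_arm --motion '[[[0,0,-10],[0,0,0]],[[0,0,-20],[0,0,0]],[[0,0,-28],[0,0,0]],[[0,0,-35],[0,0,0]],[[0,0,-42],[0,0,0]],[[0,0,-49],[0,0,0]],[[0,0,-55],[0,0,0]]]'

```text
clock: 34.05
position: [0.5263, -0.1487, 0.1734]
tool_rot: [-3.142, 0.0, 0.813]
force: [0.2, 0.1, -0.3]
grip_width: 0.0127
```

Run:
```python
from h import *
o=observe();print(o['position'],o['force'],o['moment'])
a=grab_frame("scene")["frame"][120:320,60:260,::-1];b=grab_frame("side")["frame"][210:410,230:430,::-1]
cv2.imwrite("pics/g11.png",cv2.resize(np.hstack([a,b]),None,fx=2,fy=2,interpolation=cv2.INTER_CUBIC))
```

```text
[ 0.52631549 -0.14868913  0.17336643] [ 0.15946338  0.11617838 -0.25094667] [-0.02773599 -0.03720728  0.02649284]
```

View pics/g11.png

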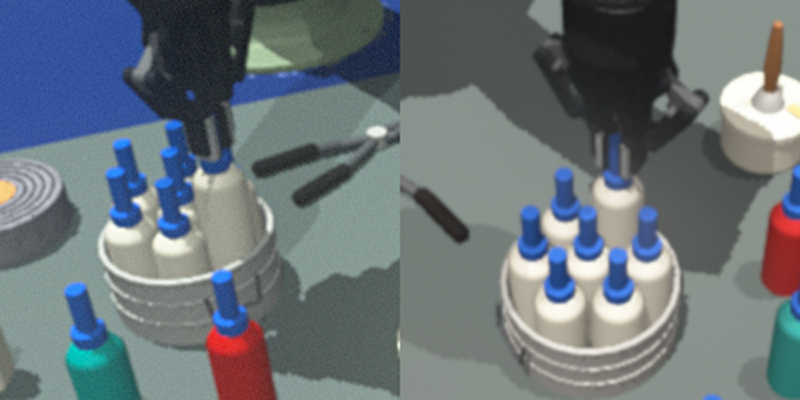

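>>> move_arm --motion '[[[0,0,-10],[0,0,0]],[[0,0,-20],[0,0,0]],[[0,0,-29],[0,0,0]],[[0,0,-36],[0,0,0]],[[0,0,-38.5],[0,0,0]],[[0,0,-40.5],[0,0,0]],[[0,0,-40.5],[0,0,0]]]'

```text
clock: 35.02
position: [0.5265, -0.1488, 0.1335]
tool_rot: [3.141, -0.0, 0.813]
force: [0.4, 0.1, -0.7]
grip_width: 0.0127
```

>>> move_arm --motion '[[[0,0,-0.5],[0,0,0]],[[0,0,-0.8],[0,0,0]],[[0,0,-0.8],[0,0,0]]]'

```text
clock: 35.4
position: [0.5267, -0.1489, 0.1333]
tool_rot: [3.141, -0.001, 0.813]
force: [-1.7, 0.9, 14.0]
grip_width: 0.0126
```

Seated. Release, rise and retreat to the viewing spot.

>>> move_arm --motion '[[[0,0,0],[0,0,0]],[[0,0,0],[0,0,0]],[[0,0,0],[0,0,0]],[[0,0,12],[0,0,0]],[[0,0,40],[0,0,0]],[[0,0,85],[0,0,0]],[[0,0,130],[0,0,0]],[[-15,-15,165],[0,0,0]],[[-45,-47,167],[0,0,0]],[[-80,-83,167],[0,0,0]],[[-108,-112,167],[0,0,0]],[[-110,-115,167],[0,0,0]]]' --jaw 26

```text
clock: 36.9
position: [0.4144, -0.2656, 0.3005]
tool_rot: [3.141, -0.001, 0.808]
force: [-0.1, 1.0, 0.5]
grip_width: 0.0259
```

Run:
```python
from h import *
f=wrist();a=f["frame"][:,:,::-1];cv2.imwrite("pics/w15z.png",cv2.resize(a[0:190,220:440],None,fx=3.5,fy=3.15,interpolation=cv2.INTER_CUBIC))
cv2.imwrite("pics/s15.png",grab_frame("scene")["frame"][:,:,::-1])
b=grab_frame("side")["frame"][:,:,::-1];cv2.imwrite("pics/d15.png",b)
```

```text
(no output)
```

View pics/w15z.png

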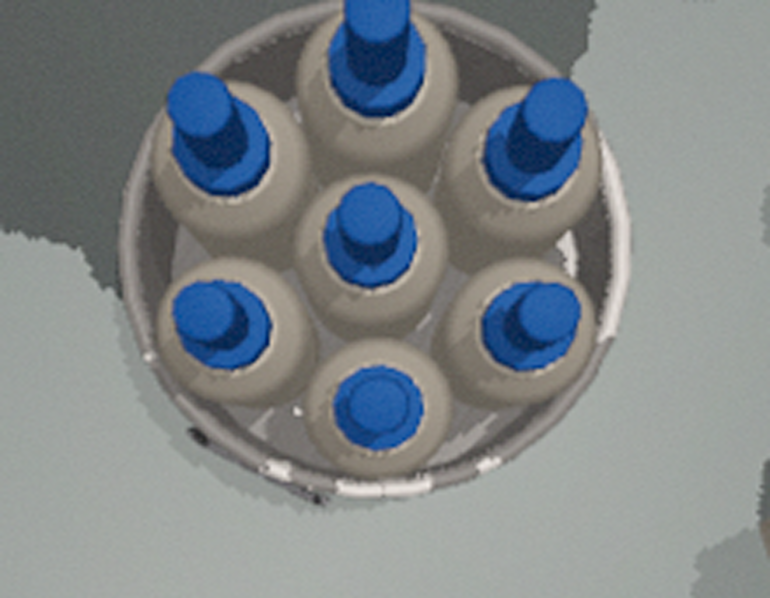

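View pics/s15.png

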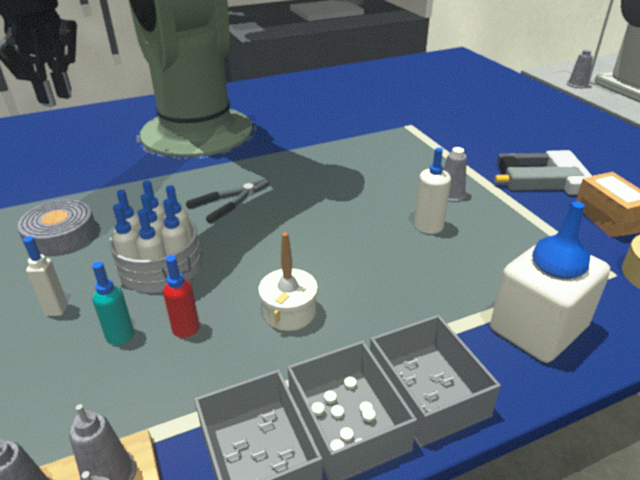

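View pics/d15.png

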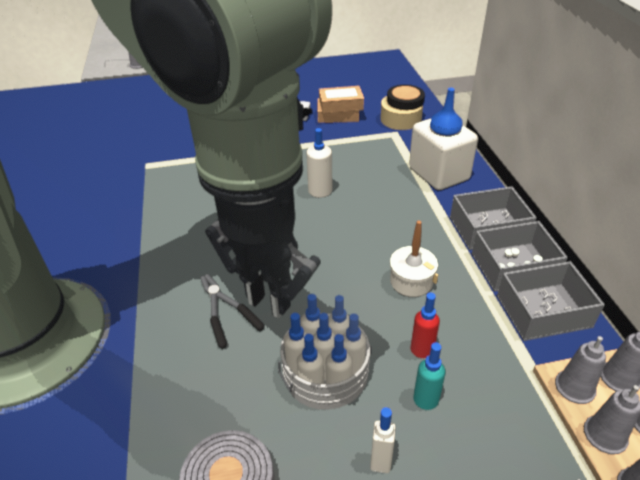

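```bash
python3 -c "
from workcell import *
print(job_done(),observe()['clock'])"
```

```text
the job is handed in; nothing more can be done
the job is handed in; nothing more can be done
```

The job is done and handed in, with the clock at about 37 s of the 72 s allowed.

- **Oil bottle:** I lifted it out of the tub and stood it upright on the bench at about (0.54, -0.34). That leaves roughly 0.1 m between it and the tub rim.
- **Glue bottles:** I lowered the three bench bottles one at a time into the free places in the ring. Each was let go only once it touched the tub floor, at about 5, 5 and 14 N.
- **Last pictures:** All three cameras showed seven bottles upright in the tub, six round one, and the tub standing on the bench. The oil bottle stood upright, and the large bottle, pot, cone and the red and turquoise look-alikes looked unmoved. I judged the bystanders by eye rather than measuring them. The gripper was empty, well above everything and touching nothing.

**Disagreements:** My first position estimates from the fixed cameras were up to about 15 mm off for the bench bottles, so I took each grasp from a close wrist-camera view instead. The second bottle I placed, re-measured after release, was within 1 mm of where I put it. The highest force I saw reported was 19 N, when setting down the oil bottle.

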